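Fetch the small plate from the back of the storage peg

TASK

The smallest weight plate hangs at the back of the stand's peg, behind the medium and the large one. Slide those two off and stand them both in the wire rack, hang the small plate on the grip trainer's loading peg, then hang the other two back on the stand's peg with the large one nearest the upright and the medium one in front of it. Do not let any plate drop or touch the bench top, and leave the shaker, the dumbbell and the tub where they are.

Things in the scene. Friction and masses are not known exactly. Their poses are not given: they have to be found in the camera images.
- plate_small: Black rubber change plate, a disc 112 mm across, 16 mm thick, with a 51 mm steel-lined bore; about 0.25 kg. Origin: bore centre, mid-thickness (rim top 56 mm above it on edge); own x = disc axis. Starts innermost on the stand's peg, 35 mm in front of the upright; always the smallest plate. In the wire rack its origin rests 67 mm above the bench.
- plate_medium: Black rubber change plate, a disc 136 mm across, 16 mm thick, with a 51 mm steel-lined bore; about 0.5 kg. Origin: bore centre, mid-thickness (rim top 68 mm above it on edge); own x = disc axis. Starts in the middle or outermost on the stand's peg (the large plate in the other place); plates hang 50 mm apart, centre to centre. In the wire rack its origin rests 82 mm above the bench.
- plate_large: Black rubber change plate, a disc 160 mm across, 16 mm thick, with a 51 mm steel-lined bore; about 0.75 kg. Origin: bore centre, mid-thickness (rim top 80 mm above it on edge); own x = disc axis. Starts in the middle or outermost on the stand's peg (the medium plate in the other place); plates hang 50 mm apart, centre to centre. In the wire rack its origin rests 96 mm above the bench.
- stand: Fixed grey stand: foot, 50 mm square upright 149 mm high, level steel peg 25 mm thick, 165 mm long, no lip. Origin on the bench below the upright's face; from there the peg runs along own -x (towards the robot), axis 130 mm up. A plate hangs with its origin 13 mm below the axis; raised 13 mm it clears the peg by 13 mm all round and slides off freely.
- rack: Fixed wire toast rack. Two 12 mm rails along own x at y = -40 and 40 mm, axes 20 mm up, carry six 6 mm wire hoops, tops 63 mm up, at own x = 0, -32 .. -160 mm (origin: bench, under the rearmost): five empty slots, 26 mm clear, at x = -16, -48 .. -144. A plate stands on edge in a slot at y = 0, its axis along x. Leave a slot or two free between plates for the fingers.
- trainer: Fixed plate-loaded grip trainer: base plate 10 mm thick, two chrome rods and two rubber cross grips (upper one 30 mm behind the origin, 237 mm high over all), fixed carriage with a level empty steel peg 25 mm thick, 120 mm long, no lip. Origin on the bench below the carriage's face; from there the peg runs along own -x (towards the robot), axis 130 mm up. Plates hang as on the stand.
- shaker: Bystander, not to be disturbed: grey shaker bottle with black lid, 96 mm across, 186 mm high. Origin at the centre of its underside.
- dumbbell: Bystander, not to be disturbed: small blue hexagonal dumbbell lying on the bench, 176 mm long along its own y, heads 69 mm wide and 60 mm high. Origin at the centre of its underside.
- tub: Bystander, not to be disturbed: white round tub with black lid, 86 mm across, 82 mm high. Origin at the centre of its underside.
Not all that is in view belongs to the job. What is shaped like the plate_small but purple or yellow is not meant.

How it is judged:
On the way, in this order (a step that is already met when the one before it is completed fails the run):
1. the large and the medium plate both stand in the wire rack, let go (x of plate_large in the frame of rack between -0.165 and 0.005 m and y of plate_large in the frame of rack between -0.02 and 0.02 m and z of plate_large in the frame of rack between 0.086 and 0.108 m and angle between each of plate_large, plate_medium's own x axis and vertical above 1.25 rad and contact force between the fingers and plate_large below 0.5 N and x of plate_medium in the frame of rack between -0.165 and 0.005 m and y of plate_medium in the frame of rack between -0.02 and 0.02 m and z of plate_medium in the frame of rack between 0.073 and 0.094 m and contact force between the fingers and plate_medium below 0.5 N), for 0.2 s.
2. the small plate hangs on the trainer's loading peg, let go (x of plate_small in the frame of trainer between -0.112 and -0.008 m and y of plate_small in the frame of trainer between -0.012 and 0.012 m and z of plate_small in the frame of trainer between 0.107 and 0.127 m and angle between plate_small's own x axis and vertical above 1.3 rad and angle between the x axis of plate_small and the x axis of trainer, either way round below 0.35 rad and contact force between the fingers and plate_small below 0.5 N), for 0.2 s.
At the end, for the whole second after the job is handed in: Small plate on the trainer's peg, large and medium on the stand's, medium at least 15 mm in front of large. Origins 8 mm or more from both peg ends, 12 mm sideways, 3 to 23 mm under the axis; discs upright within 0.27 rad, square to the peg within 0.35; all let go and at rest (all of step 2 and x of plate_large in the frame of stand between -0.157 and -0.008 m and y of plate_large in the frame of stand between -0.012 and 0.012 m and z of plate_large in the frame of stand between 0.107 and 0.127 m and angle between each of plate_large, plate_medium's own x axis and vertical above 1.3 rad and angle between the x axis of each of plate_large, plate_medium and the x axis of stand, either way round below 0.35 rad and x of plate_medium in the frame of stand between -0.157 and -0.008 m and y of plate_medium in the frame of stand between -0.012 and 0.012 m and z of plate_medium in the frame of stand between 0.107 and 0.127 m and ((x of stand in the frame of plate_large above 0 m and x of plate_medium in the frame of plate_large below -0.015 m) or (x of stand in the frame of plate_large below 0 m and x of plate_medium in the frame of plate_large above 0.015 m)) and linear speed of each of plate_large, plate_medium, plate_small below 0.02 m/s and angular speed of each of plate_large, plate_medium, plate_small below 0.25 rad/s and contact force between the fingers and plate_large below 0.5 N and contact force between the fingers and plate_medium below 0.5 N); the robot touches nothing.
It fails at once if a plate drops or touches the bench top (its origin comes below the height of a plate standing on the bench, or it lies flat) (height (world z) of plate_small below 0.058 m or height (world z) of plate_medium below 0.071 m or height (world z) of plate_large below 0.084 m).
It fails at once if the shaker, the dumbbell or the tub is pushed more than 20 mm or tipped over (distance of any of shaker, dumbbell, tub from where it was at the start of the episode above 0.02 m or angle between any of shaker, dumbbell, tub's own z axis and vertical above 0.35 rad).
It also fails if it takes over 144 s, if anything falls off the work surface, if the arm or the gripper's body presses on something with over 40 N, if the wrist force passes 120 N, or if a joint passes its speed limit or range.

ROBOT

A 6-joint arm with a two-finger parallel gripper is mounted at the origin on the work surface. World frame = base frame: x ahead of the robot, y to its left, z up, the work surface at z = 0. Lengths are in m, angles in rad, forces in N, time in s.
With the tool pointing down it reaches from about 0.275 to 1 m from the base axis. Payload 8.4 kg.
Tool frame: the origin (TCP) lies between the finger pads; the fingertips stand 11 mm ahead of it and the grasp point (between the pads) lies 8 mm behind it; z points along the fingers, y is the direction in which the jaws open and shut (so a half turn about z gives the same grasp; the last joint's range is limited). The gripper opens to 85 mm and grips with 20 to 120 N. Pads are 22 mm wide; open, the fingers measure 114 mm over their backs; the gripper's body (76 mm by 85 mm) begins 54 mm behind the grasp point. The pads swing forward as they close: fully open they stand 13 mm farther back than shut.
Start: joints at [1.16, 0.353, 1.633, -0, 1.155, -0.002], TCP at [0.248, 0.574, 0.242] pointing down, gripper open.
Joint ranges: [-2.63, 2.63], [-0.92, 2.1], [0.06, 2.66], [-1.3, 4.44], [0, 2.69], [-3.02, 3.02]. Speed limits (rad/s): [2.22, 2.22, 2.79, 3.14, 3.14, 3.14].

INTERFACE

Orientations are given as a rotation vector (axis times angle).
In Python, from station import env gives the robot as it stands.
- The arm moves only by the tool drive_tool, never from a script. Its arguments are lists of equal length, an entry for each row: "travel": the shift along the tool's x, y, z in m, a list of three; "spin": the turn about the tool's z in rad. A call has 1 to 12 rows; each row is the pose to reach, as a shift and turn from the pose commanded when the call began, along the tool's axes at that moment; what a row does not reach only later rows make up. A row lasts 1/12 s, in which the tool goes at most 41.7 mm and 7.16 degrees, less where a joint would pass 70% of its speed; a pose out of reach is approached as far as the arm can. A call with a gripper value outside its range is refused whole. "jaw" is the opening in per cent of the stroke, from 0 (shut) to 100 (fully open), set as the call begins (left out, the last holds). The fingers move at their own pace and stop on an object; the grip force is fixed at half the most. Time passes only in rows, so rows that repeat a pose let the fingers close. It gives the time, the measured TCP pose, the force and the opening at its end, in the units of the state.
- env.observe(): the state, without advancing time (a new reading comes with each control period).
- env.capture(name): name is "scene" or "side" or "wrist"; returns the picture (384x512x3 uint8, red, green, blue); there is no depth.
- env.camera_info(name): a dict with "fovy" (degrees; the focal length in pixels is half the picture's height over the tangent of half this angle, whatever the lens; pixels are square), "cx", "cy" (the principal point, pixels), "origin" and "orientation" of the camera in the world. Camera axes: x right, y down, z forward; pixel columns grow to the right and rows downward; lengths in m; the calibration is good to about 2 mm. A picture is of the moment at which its call begins: read the wrist's pose just before it. camera_info takes no time and is no camera call; for the wrist camera it gives the pose at the moment of the call.
- env.finish_job(): hands the job in, once; it reports no verdict.
Trained networks look in the newest picture that a camera, given by its name, has taken for a name from the list of things; names that differ only in an ending like _2 or _b are one class to them, and where a whole thing is asked for, a point or a joint stands for the part that bears it (a point fixed in the world has none). Each returns a list of dicts, best first, with "score" (0 to 1); they miss things now and then, are a little off and sometimes report something else, mostly with a low value. They report only what shows in the picture. A call takes as long as a camera call. They do not tell look-alikes from the thing itself.
- env.boxes_of(thing, camera): "box" ([left, top, right, bottom] in pixels, round what is visible of it).
- env.mark_of(thing, camera): "at" ([column, row] in pixels: a listed point, or the origin of a listed thing).
The state is a dict: "time_s": time; "joint_pos": joint angles; "qd": joint speeds; "tau": joint torques, N m; "tool_pos": TCP position; "ee_rot": TCP orientation; "ft_force": force on the tool from outside, world axes, zero at the start; "moment": the same for the moment, N m; "finger_gap": finger opening in m.
Only numpy, scipy, OpenCV 4.12 (cv2) and the standard library are available. Lean on these libraries where they do the work, as an engineer would, in place of code of your own. Each camera call takes 0.05 s, during which the arm holds its last target.

## Working session

There is one attempt and no reset: what is moved stays moved. The work goes in short steps, Python scripts to look and compute and a tool call to move; the robot and the scene stay as the last step left them, time stands still between calls to the robot, and variables do not carry over. Pictures are saved under pics/ and viewed, and the job is handed in when it is done.

Besides the shell and the picture viewer there is one more tool, called as name(argument=value, ...) on one line, values as JSON. drive_tool: Moves the arm, as the interface text tells. Its arguments: {"type":"object","properties":{"travel":{"type":"array"},"spin":{"type":"array"},"jaw":{"type":"number"}},"required":["travel","spin"]}

```bash
ls; mkdir -p pics
python3 - <<'E'
from station import env
import cv2
s=env.observe(); print(s)
for n in ["scene","side","wrist"]:
    im=env.capture(n); cv2.imwrite(f"pics/{n}0.png",cv2.cvtColor(im,cv2.COLOR_RGB2BGR)); print(n,env.camera_info(n))
    for t in ["plate_small","plate_medium","plate_large","stand","rack","trainer","shaker","dumbbell","tub"]:
        print(n,t,[(round(d['score'],2),[round(x) for x in d['box']]) for d in env.boxes_of(t,n)][:3],[(round(d['score'],2),[round(x) for x in d['at']]) for d in env.mark_of(t,n)][:3])
print(env.observe()['time_s'])
E
```

```text
pics
{'time_s': 0.0, 'joint_pos': array([ 1.15962022e+00,  3.53670914e-01,  1.63411024e+00, -1.44114729e-05,
        1.15522577e+00, -2.41194220e-03]), 'qd': array([-0.00132718, -0.00132682, -0.00111022,  0.0020726 ,  0.00054982,
       -0.00111745]), 'tau': array([-3.97135140e-03, -6.05243754e+01, -3.42074668e+01, -4.69006936e-04,
        9.34674841e-03,  1.87731712e-05]), 'tool_pos': array([0.24825059, 0.57308465, 0.24155769]), 'ee_rot': array([-6.37558940e-01, -3.07593479e+00,  2.17825997e-03]), 'ft_force': array([-0.42699276,  0.63612864, -0.95014652]), 'moment': array([0.00463469, 0.01686134, 0.0376628 ]), 'finger_gap': 0.0852324680225646}
scene {'fovy': 56.520580077920336, 'cx': 254.72017900425783, 'cy': 191.52786697717602, 'origin': array([ 1.26260977, -0.56708576,  0.85173184]), 'orientation': array([-2.08586382, -0.97621425,  0.47400777])}
scene plate_small [(0.8, [178, 292, 221, 325]), (0.66, [110, 200, 134, 218]), (0.6, [148, 225, 187, 261])] [(0.95, [189, 208]), (0.59, [199, 306]), (0.57, [166, 241])]
scene plate_medium [(0.6, [133, 210, 175, 256])] [(0.84, [155, 233])]
s
[... 1065 characters left out ...]
 189, 280, 240])] [(0.56, [268, 204])]
side trainer [(0.87, [149, 86, 220, 180])] [(0.89, [196, 154]), (0.54, [324, 256])]
side shaker [(0.9, [132, 91, 161, 148])] [(0.97, [152, 138])]
side dumbbell [(0.64, [299, 184, 355, 222])] [(0.62, [322, 212])]
side tub [(0.86, [378, 290, 424, 335])] [(0.61, [395, 320])]
wrist {'fovy': 70.10640785000595, 'cx': 262.36588154043886, 'cy': 187.8733080639856, 'origin': array([0.18730374, 0.59943614, 0.374813  ]), 'orientation': array([2.43480764, 1.60037729, 0.21254529])}
wrist plate_small [] []
wrist plate_medium [] []
wrist plate_large [] []
wrist stand [] []
wrist rack [] []
wrist trainer [] []
wrist shaker [] []
wrist dumbbell [] []
wrist tub [] []
2.85
```

Run:
```python
import cv2
for n in ["scene","side","wrist"]:
    im=cv2.imread(f"pics/{n}0.png"); cv2.imwrite(f"pics/{n}0b.png",cv2.resize(im,(800,600),interpolation=cv2.INTER_CUBIC))
```

```text
(no output)
```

View pics/scene0b.png

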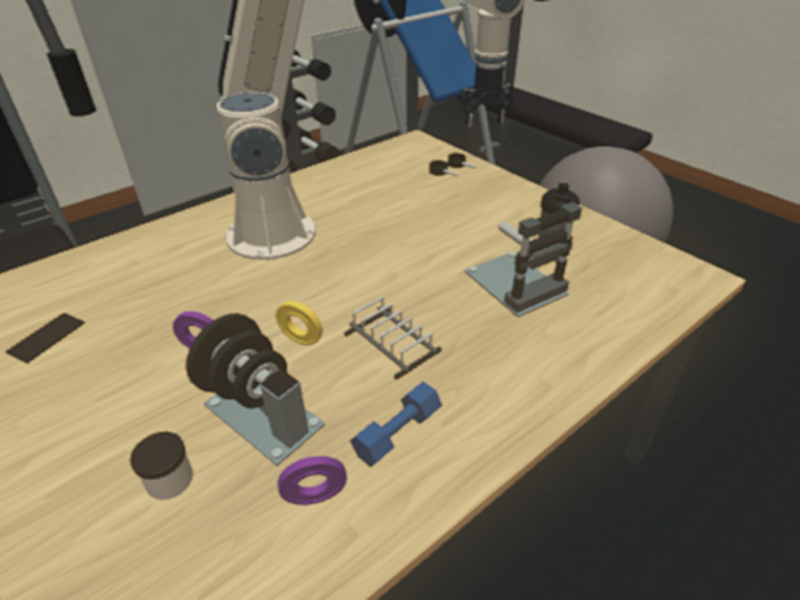

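View pics/side0b.png

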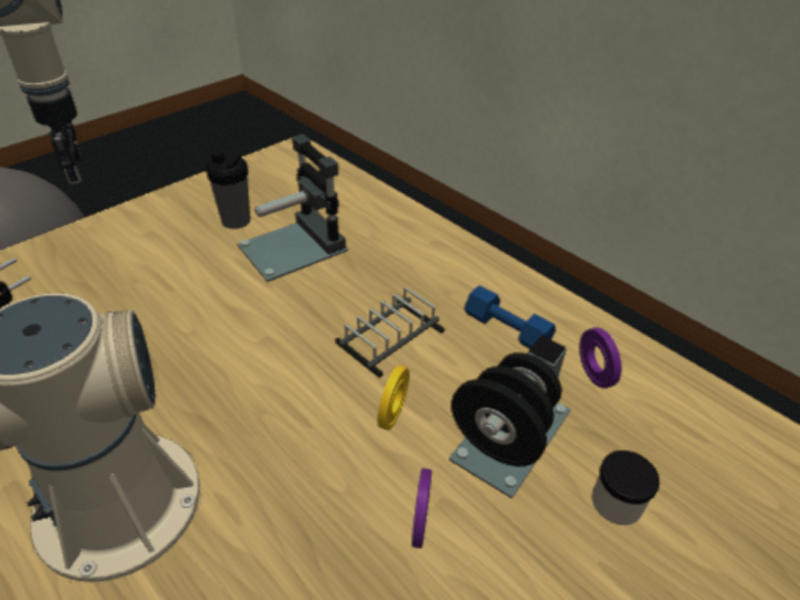

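View pics/wrist0b.png

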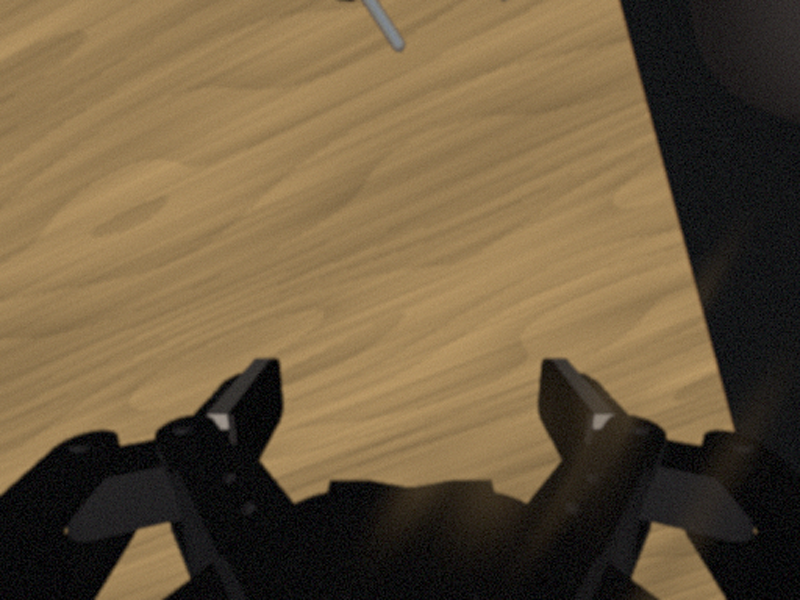

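```bash
cat > h.py <<'E'
import numpy as np, cv2
from scipy.spatial.transform import Rotation as R
from station import env
def cam(n):
    c=env.camera_info(n); f=192/np.tan(np.radians(c['fovy'])/2)
    return dict(f=f,cx=c['cx'],cy=c['cy'],o=np.array(c['origin']),R=R.from_rotvec(c['orientation']).as_matrix())
def proj(c,P):
    q=(np.atleast_2d(P)-c['o'])@c['R']; return np.c_[c['f']*q[:,0]/q[:,2]+c['cx'],c['f']*q[:,1]/q[:,2]+c['cy']]
def ray(c,p):
    d=c['R']@np.array([(p[0]-c['cx'])/c['f'],(p[1]-c['cy'])/c['f'],1]); return d/np.linalg.norm(d)
def atz(c,p,z):
    d=ray(c,p); return c['o']+d*(z-c['o'][2])/d[2]
def tri(cs,ps):
    A=np.zeros((3,3));b=np.zeros(3)
    for c,p in zip(cs,ps):
        d=ray(c,p);M=np.eye(3)-np.outer(d,d);A+=M;b+=M@c['o']
    X=np.linalg.solve(A,b); return X,[np.linalg.norm(np.cross(X-c['o'],ray(c,p))) for c,p in zip(cs,ps)]
def save(im,name,crop=None,scale=1):
    im=cv2.cvtColor(im,cv2.COLOR_RGB2BGR)
    if crop: im=im[crop[1]:crop[3],crop[0]:crop[2]]
    cv2.imwrite(f"pics/{name}.png",cv2.resize(im,None,fx=scale,fy=scale,interpolation=cv2.INTER_CUBIC))
E
python3 - <<'E'
from h import *
S,D=cam("scene"),cam("side"); np.set_printoptions(precision=4,suppress=True)
for n,a,b in [("rack",(268,229),(268,204)),("trainer",(336,185),(196,154)),("large",(148,225),(317,270)),("shaker",(352,158),(152,138)),("dumb",(254,272),(322,212)),("tub",(108,307),(395,320))]:
    print(n,tri([S,D],[a,b]),atz(S,a,0),atz(D,b,0))
print("stand",atz(S,(175,274),0))
a=cv2.imread("pics/scene0.png");b=cv2.imread("pics/side0.png")
cv2.imwrite("pics/sc_st.png",cv2.resize(a[190:305,110:220],None,fx=5,fy=5,interpolation=cv2.INTER_CUBIC))
cv2.imwrite("pics/sd_st.png",cv2.resize(b[205:325,280:400],None,fx=5,fy=5,interpolation=cv2.INTER_CUBIC))
E
```

```text
rack (array([ 0.6438, -0.0146,  0.0042]), [np.float64(0.00672084854466868), np.float64(0.006720848544668612)]) [ 0.6377 -0.0038  0.    ] [ 0.6443 -0.0199  0.    ]
trainer (array([0.6318, 0.3457, 0.0051]), [np.float64(0.00042850564192847037), np.float64(0.0004285056419286934)]) [ 0.6283  0.3506 -0.    ] [0.636  0.3521 0.    ]
large (array([ 0.482 , -0.3404,  0.1125]), [np.float64(0.003187083110671421), np.float64(0.0031870831106714384)]) [ 0.3616 -0.302   0.    ] [ 0.5581 -0.2978  0.    ]
shaker (array([0.5612, 0.5288, 0.0138]), [np.float64(0.0018544519896535466), np.float64(0.0018544519896535891)]) [0.5509 0.5437 0.    ] [0.5718 0.5505 0.    ]
dumb (array([ 0.7464, -0.1572,  0.0011]), [np.float64(0.004088012011991163), np.float64(0.0040880120119913144)]) [ 0.7444 -0.1522  0.    ] [ 0.7459 -0.1613  0.    ]
tub (array([ 0.582 , -0.5288,  0.0019]), [np.float64(0.0009604181093127971), np.float64(0.0009604181093129956)]) [ 0.5806 -0.5297  0.    ] [ 0.5833 -0.5276  0.    ]
stand [ 0.6006 -0.3348  0.    ]
```

View pics/sc_st.png

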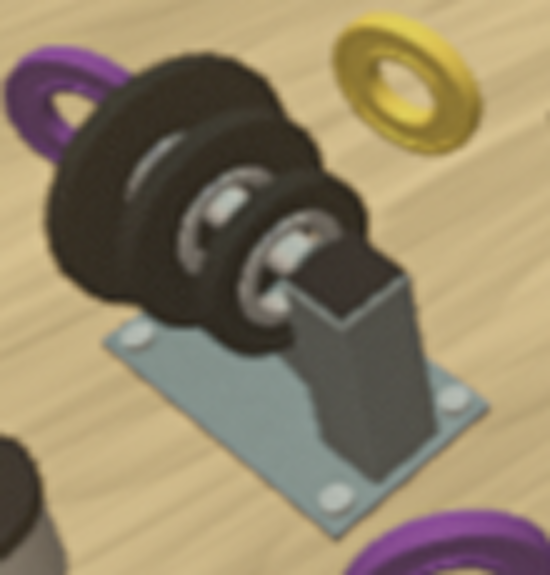

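View pics/sd_st.png

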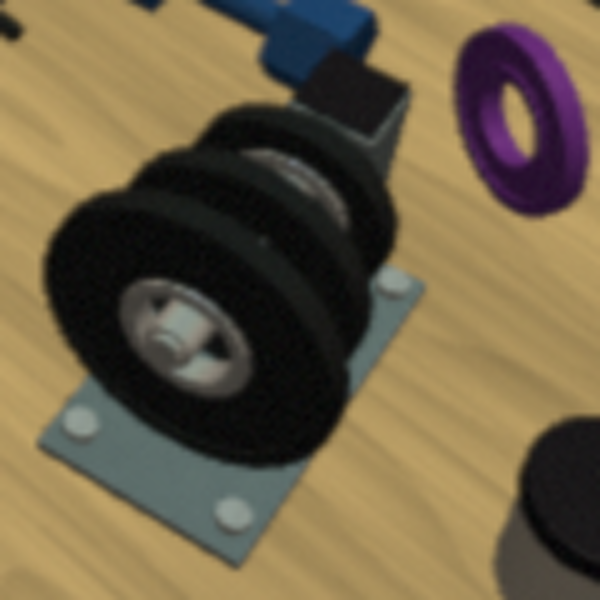

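Run:
```python
from h import *
np.set_printoptions(precision=4,suppress=True)
c=cam("wrist"); s=env.observe(); T=R.from_rotvec(s['ee_rot']).as_matrix()
print(T,"camT\n",T.T@c['R'],T.T@(c['o']-s['tool_pos']),s['tool_pos'],proj(c,s['tool_pos']))
def d(P): return T.T@(np.array(P)-s['tool_pos'])
print(d([.55,.33,.36]),d([.55,.10,.36]))
```

```text
[[-0.9176  0.3975  0.    ]
 [ 0.3975  0.9176 -0.    ]
 [-0.     -0.     -1.    ]] camT
 [[ 0.001  -0.9654 -0.2608]
 [ 1.      0.0009  0.0004]
 [-0.0002 -0.2608  0.9654]] [ 0.0664 -0.0005 -0.1325] [0.2484 0.5735 0.2423] [[263.139  243.5519]]
[-0.3735 -0.1036 -0.1177] [-0.4649 -0.3146 -0.1177]
```

drive_tool(travel=[[-0.03,-0.01,-0.03],[-0.07,-0.03,-0.06],[-0.1,-0.04,-0.08],[-0.14,-0.06,-0.1],[-0.17,-0.07,-0.118],[-0.2,-0.085,-0.118],[-0.24,-0.1,-0.118],[-0.27,-0.115,-0.118],[-0.31,-0.13,-0.118],[-0.34,-0.14,-0.118],[-0.37,-0.155,-0.118],[-0.4,-0.168,-0.118]], spin=[0.1,0.2,0.3,0.4,0.5,0.6,0.7,0.8,0.9,1.0,1.1,1.162], jaw=45)

```text
time_s: 3.85
tool_pos: [0.5497, 0.2587, 0.3604]
ee_rot: [2.228, 2.215, 0.0]
ft_force: [-0.2, 0.1, 0.1]
finger_gap: 0.0386
```

drive_tool(travel=[[0,0,0],[0,0,0]], spin=[0,0])

```text
time_s: 4.02
tool_pos: [0.5495, 0.259, 0.36]
ee_rot: [-2.224, -2.219, 0.0]
ft_force: [0.1, -0.1, 0.2]
finger_gap: 0.0384
```

```bash
cat > look.py <<'E'
import sys; from h import *
np.set_printoptions(precision=4,suppress=True)
n=sys.argv[1]; cm=sys.argv[2] if len(sys.argv)>2 else "wrist"
im=env.capture(cm); import pickle
c=cam(cm); pickle.dump((c,im),open(f"pics/{n}.pkl","wb")); save(im,n,None,1.5625)
s=env.observe(); print(s['time_s'],s['tool_pos'],s['ee_rot'],s['ft_force'],s['finger_gap'])
E
python3 look.py w1
```

```text
4.0667 [0.5488 0.26   0.3601] [-2.2218 -2.2203  0.0004] [-0.0562  0.3675  0.3219] 0.038265900297172466
```

View pics/w1.png

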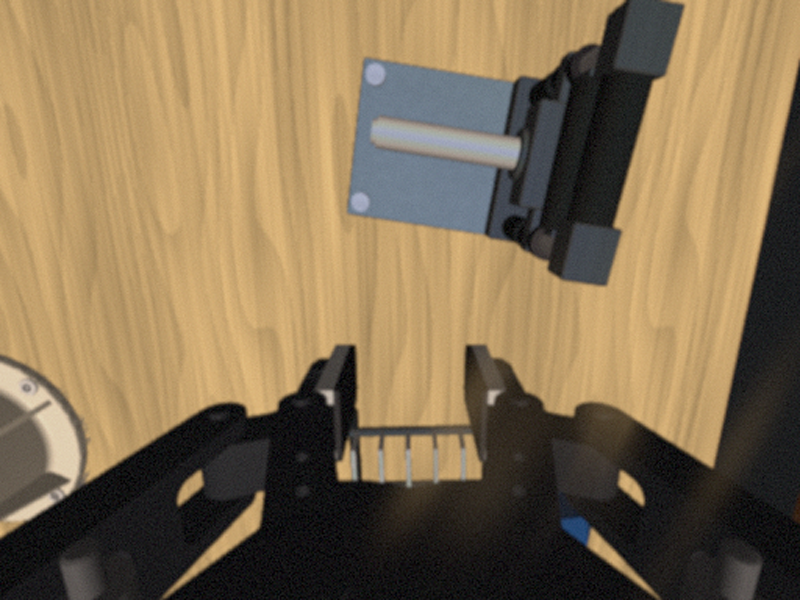

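Run:
```python
import pickle; from h import *
c,im=pickle.load(open("pics/w1.pkl","rb"))
save(im,"w1z",(215,30,445,185),3.4)
```

```text
(no output)
```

View pics/w1z.png

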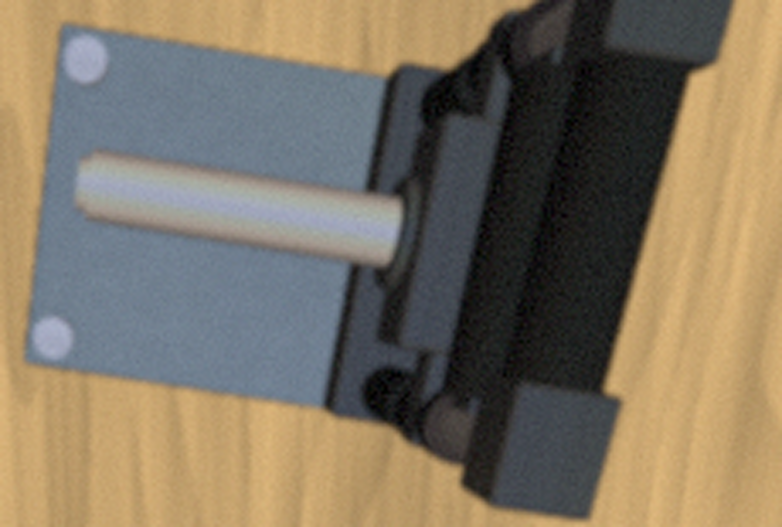

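drive_tool(travel=[[-0.04,0,0],[-0.08,0,0],[-0.12,0,0],[-0.16,0,0],[-0.2,0,0],[-0.24,0,0],[-0.28,0,0],[-0.32,0,0],[-0.35,0,0],[-0.36,0,0],[-0.36,0,0],[-0.36,0,0]], spin=[0,0,0,0,0,0,0,0,0,0,0,0])

```text
time_s: 5.07
tool_pos: [0.5486, -0.0985, 0.3603]
ee_rot: [-2.221, -2.221, -0.001]
ft_force: [-0.5, 0.0, -0.3]
finger_gap: 0.0387
```

```bash
python3 look.py w2
```

```text
5.1167 [ 0.5487 -0.098   0.3603] [-2.2197 -2.2224 -0.0009] [-0.1214 -0.0233 -0.1901] 0.03868599521413783
```

View pics/w2.png

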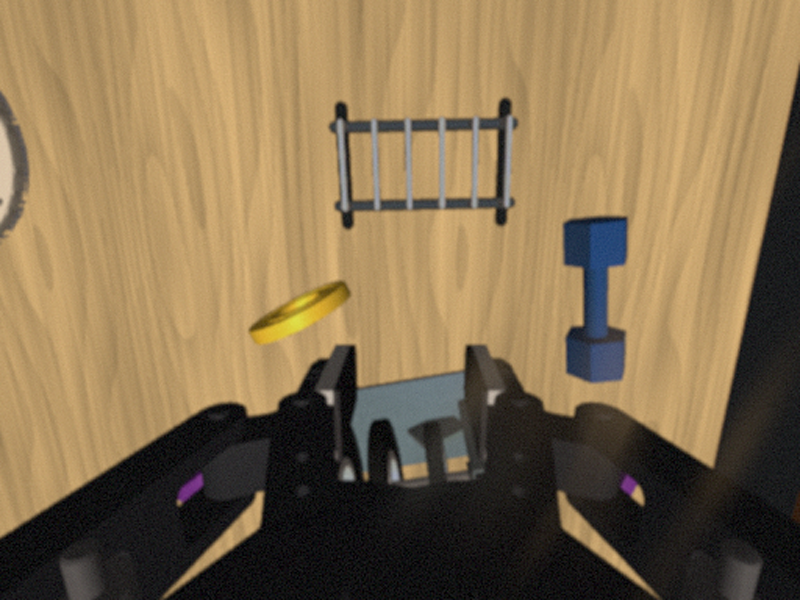

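drive_tool(travel=[[-0.04,0,0],[-0.08,0,0],[-0.12,0,0],[-0.16,0,0],[-0.2,0,0],[-0.24,0,0],[-0.28,0,0],[-0.3,0,0],[-0.31,0,0],[-0.32,0,0],[-0.32,0,0],[-0.32,0,0]], spin=[0,0,0,0,0,0,0,0,0,0,0,0])

```text
time_s: 6.12
tool_pos: [0.5493, -0.4181, 0.3603]
ee_rot: [-2.22, -2.222, -0.001]
ft_force: [0.5, 0.7, -1.1]
finger_gap: 0.0387
```

```bash
python3 look.py w3
```

```text
6.1667 [ 0.5493 -0.4179  0.3604] [-2.2196 -2.2228 -0.0008] [ 0.108  -0.0502 -0.1103] 0.03846102575590103
```

View pics/w3.png

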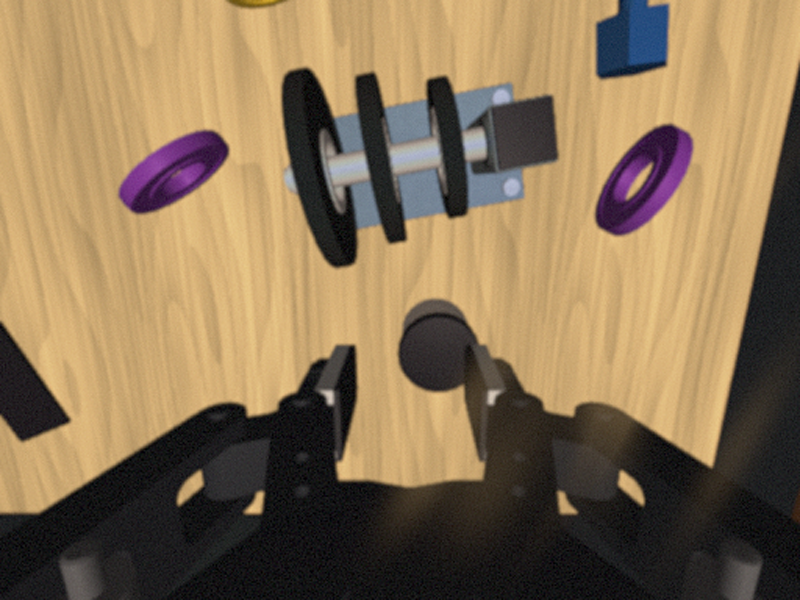

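Run:
```python
import pickle; from h import *
c,im=pickle.load(open("pics/w2.pkl","rb")); save(im,"w2z",(205,55,340,150),5.8)
c,im=pickle.load(open("pics/w3.pkl","rb")); save(im,"w3z",(170,35,365,180),4)
```

```text
(no output)
```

View pics/w2z.png

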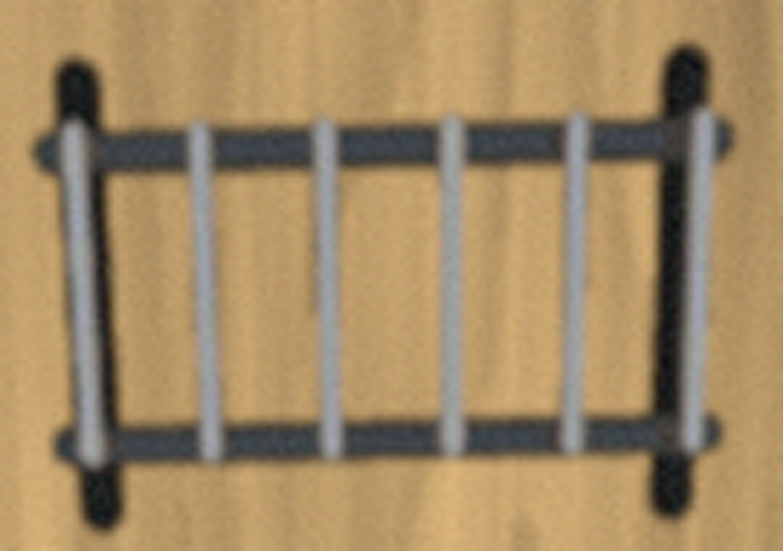

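View pics/w3z.png

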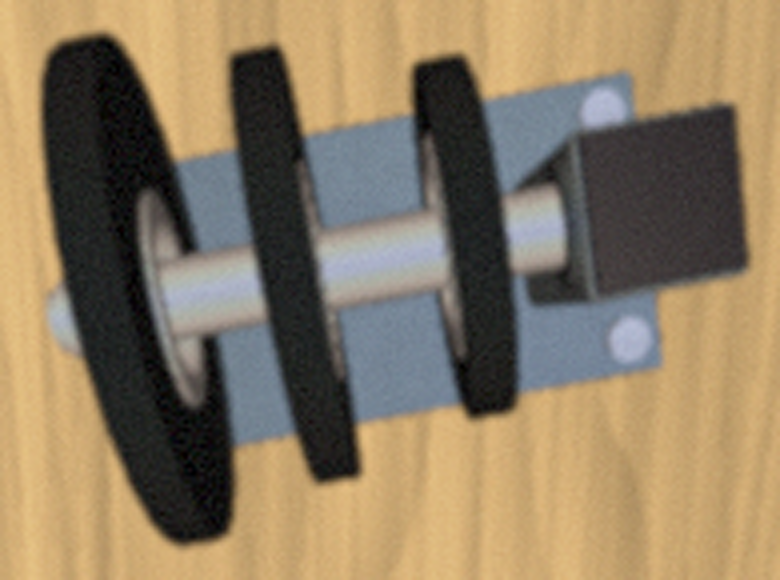

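```bash
cat > fit.py <<'E'
import pickle; from h import *
from scipy.optimize import least_squares
np.set_printoptions(precision=4,suppress=True)
def un(z,x0,y0,s): z=np.array(z,float); return (z+.5)/s-.5+np.array([x0,y0])
def W(p,P):
    P=np.atleast_2d(np.array(P,float)); c,s=np.cos(p[2]),np.sin(p[2])
    return np.c_[p[0]+c*P[:,0]-s*P[:,1],p[1]+s*P[:,0]+c*P[:,1],P[:,2]]
def lined(c,p,A,B,pts):
    a,b=proj(c,W(p,[A,B])); n=np.array([-(b-a)[1],(b-a)[0]])/np.linalg.norm(b-a); return (pts-a)@n
if __name__=="__main__":
    c,im=pickle.load(open("pics/w2.pkl","rb")); U=lambda z:un(z,205,55,5.8)
    up=U([(50,153),(720,138)]);lo=U([(70,447),(705,435)]);ho=U([(699,283),(575,283),(452,285),(327,288),(205,290),(83,290)])
    def f(p):
        r=[lined(c,p,(-.16,.04,.02),(0,.04,.02),up),lined(c,p,(-.16,-.04,.02),(0,-.04,.02),lo)]
        for i in range(6): r.append(lined(c,p,(-.032*i,-.02,.06),(-.032*i,.02,.06),ho[i:i+1]))
        return np.concatenate(r)
    r=least_squares(f,[.64,-.01,0]); print("rack",r.x,r.fun); rack=r.x
    c3,im3=pickle.load(open("pics/w3.pkl","rb")); U=lambda z:un(z,170,35,4)
    pg=U([(200,293),(380,260),(540,229)]);tip=U([(58,318)]);co=U([(582,135),(733,105),(748,268),(592,300)])
    def f(p):
        return np.concatenate([lined(c3,p,(-.165,0,.13),(0,0,.13),pg),(proj(c3,W(p,[-.165,0,.13]))-tip).ravel()*.5,(proj(c3,W(p,[(0,.025,.149),(.05,.025,.149),(.05,-.025,.149),(0,-.025,.149)]))-co).ravel()])
    r=least_squares(f,[.6,-.33,0.1]); print("stand",r.x,r.fun); stand=r.x
    c1,im1=pickle.load(open("pics/w1.pkl","rb")); U=lambda z:un(z,215,30,3.4)
    pg=U([(93,184),(240,206),(396,230)]);tip=U([(84,184)]);
    def f(p):
        return np.concatenate([lined(c1,p,(-.12,0,.13),(0,0,.13),pg),(proj(c1,W(p,[-.12,0,.13]))-tip).ravel()])
    r=least_squares(f,[.63,.34,-.14]); print("trainer",r.x,r.fun,proj(c1,W(r.x,[0,0,.13]))); tr=r.x
    pickle.dump((rack,stand,tr),open("poses.pkl","wb"))
    # overlay
    th=np.linspace(0,2*np.pi,60)
    for x,rad in [(-.135,.08),(-.085,.068),(-.035,.056)]:
        for dx in(-.008,.008):
            P=W(stand,np.c_[np.full(60,x+dx),rad*np.cos(th),.117+rad*np.sin(th)])
            cv2.polylines(im3,[np.round(proj(c3,P)).astype(int)],True,(255,0,0),1)
    save(im3,"ov3",(170,35,365,180),4)
E
python3 fit.py
```

```text
rack [ 0.6423 -0.017   0.0221] [-0.171  -0.3073  0.1842  0.34    0.3661  0.1468  0.1005 -0.3061 -0.2073
 -0.1006]
stand [ 0.6105 -0.3239  0.1757] [ 0.1231  0.1309 -0.2719 -0.1455  0.0964 -3.2173 -1.2671  2.001  -1.8182
  1.8179  1.9987 -0.5138  1.4408]
trainer [ 0.6383  0.3456 -0.1392] [-0.1625 -0.1398  0.0744  0.0336 -0.2254] [[333.9593  97.6427]]
```

View pics/ov3.png

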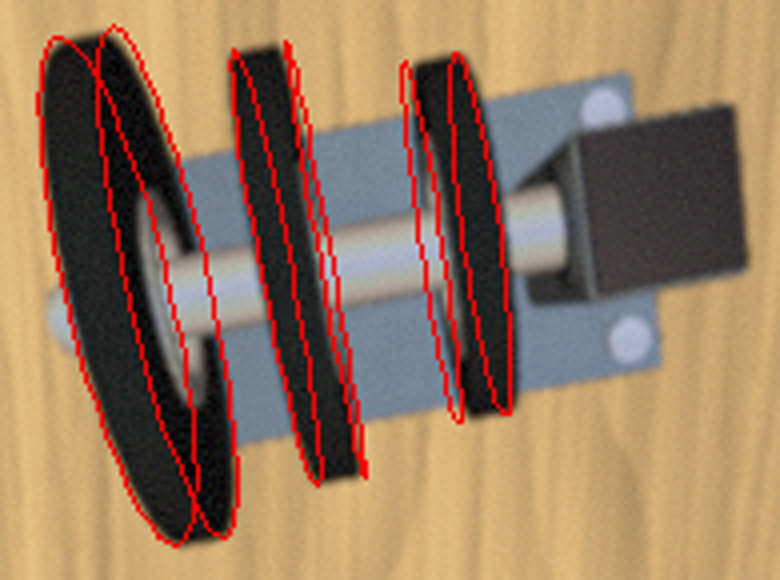

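```bash
cat > tgt.py <<'E'
from h import *; from fit import W; import pickle
rack,stand,tr=pickle.load(open("poses.pkl","rb"))
np.set_printoptions(precision=4,suppress=True)
def delta(P,az):
    """travel, spin to have TCP at P with tool y at azimuth az"""
    s=env.observe(); T=R.from_rotvec(s['ee_rot']).as_matrix()
    a=np.arctan2(T[1,1],T[0,1]); d=T.T@(np.array(P)-s['tool_pos'])
    return d,-((az-a+np.pi)%(2*np.pi)-np.pi)
E
python3 - <<'E'
from tgt import *
D=cam("side"); c3,_=pickle.load(open("pics/w3.pkl","rb")); c2,_=pickle.load(open("pics/w2.pkl","rb"))
X,e=tri([D,c3],[(270,325),(111.4,109.4)]); print("purple",X,e)
q=X-[*stand[:2],0]; c,s=np.cos(stand[2]),np.sin(stand[2]); print("own",c*q[0]+s*q[1],-s*q[0]+c*q[1])
X,e=tri([D,c2],[(252,256),(300/1.5625,313/1.5625)]); print("yellow",X,e)
for n,x,z in [("L",-.135,.175),("M",-.085,.165),("S",-.035,.158)]:
    P=W(stand,[x,0,z])[0]; print(n,P,delta(P,stand[2]))
E
```

```text
purple [ 0.3184 -0.3474  0.0574] [np.float64(0.0017290062876578695), np.float64(0.0017290062876580505)]
own -0.291654822029799 0.027891519907670255
yellow [ 0.4292 -0.1724  0.0527] [np.float64(0.0006057743578864009), np.float64(0.0006057743578864144)]
L [ 0.4775 -0.3475  0.175 ] (array([ 0.0704, -0.0717,  0.1855]), np.float64(-0.17418351143444033))
M [ 0.5268 -0.3388  0.165 ] (array([ 0.0791, -0.0224,  0.1955]), np.float64(-0.17418351143444033))
S [ 0.576 -0.33   0.158] (array([0.0877, 0.0268, 0.2025]), np.float64(-0.17418351143444033))
```

drive_tool(travel=[[0.03,-0.03,0.01],[0.06,-0.06,0.03],[0.07,-0.072,0.06],[0.07,-0.072,0.09],[0.07,-0.072,0.115],[0.07,-0.072,0.135],[0.07,-0.072,0.15],[0.07,-0.072,0.15]], spin=[-0.1,-0.174,-0.174,-0.174,-0.174,-0.174,-0.174,-0.174])

```text
time_s: 6.83
tool_pos: [0.4754, -0.3471, 0.2076]
ee_rot: [-2.015, -2.404, 0.0]
ft_force: [-0.8, 0.5, 0.1]
finger_gap: 0.0382
```

```bash
python3 look.py w4;python3 look.py s4 side
python3 - <<'E'
from tgt import *
print(delta(W(stand,[-.135,0,.175])[0],stand[2]))
import cv2; a=cv2.imread("pics/s4.png"); cv2.imwrite("pics/s4z.png",cv2.resize(a[250:520,400:680],None,fx=2.2,fy=2.2))
E
```

```text
6.8833 [ 0.4762 -0.3478  0.2094] [-2.0167 -2.4053 -0.0001] [-0.1362  0.4584 -0.2043] 0.03871878970823142
6.9333 [ 0.4769 -0.3486  0.2107] [-2.0183 -2.407  -0.0002] [ 0.7394 -0.3513  0.1448] 0.03834566919223089
(array([0.001 , 0.0008, 0.0357]), np.float64(-0.00046309136825817276))
```

View pics/w4.png

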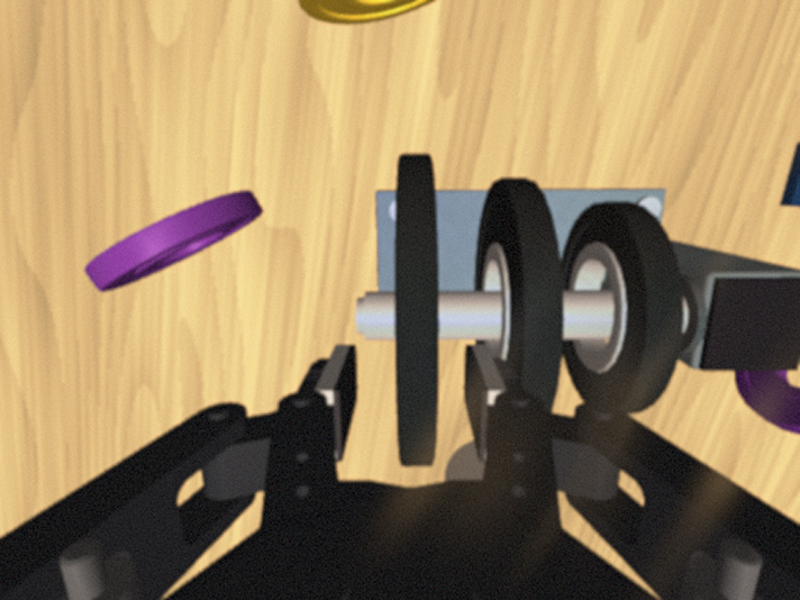

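View pics/s4z.png

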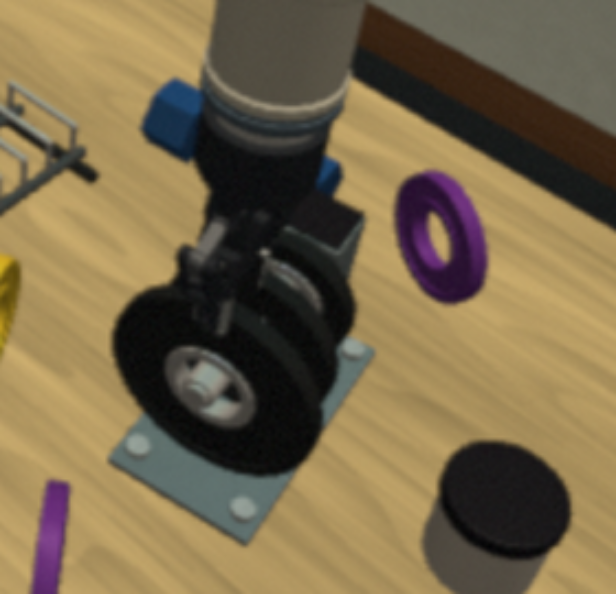

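drive_tool(travel=[[0,0.001,0.02],[0,0.001,0.036],[0,0.001,0.036],[0,0.001,0.036]], spin=[0,0,0,0])

```text
time_s: 7.27
tool_pos: [0.478, -0.3493, 0.1752]
ee_rot: [2.019, 2.406, 0.0]
ft_force: [0.7, 0.1, 0.6]
finger_gap: 0.0385
```

drive_tool(travel=[[0,0,0],[0,0,0],[0,0,0],[0,0,0],[0,0,0],[0,0,0]], spin=[0,0,0,0,0,0], jaw=0)

```text
time_s: 7.77
tool_pos: [0.4785, -0.35, 0.1761]
ee_rot: [2.018, 2.404, 0.001]
ft_force: [-0.3, 1.0, 7.2]
finger_gap: 0.0154
```

drive_tool(travel=[[0,0,-0.004],[0,0,-0.009],[0,0,-0.013],[0,0,-0.013],[0,0,-0.013],[0,0,-0.013]], spin=[0,0,0,0,0,0])

```text
time_s: 8.27
tool_pos: [0.4775, -0.3493, 0.187]
ee_rot: [-2.02, -2.406, 0.0]
ft_force: [-0.4, -0.4, -7.1]
finger_gap: 0.0152
```

```bash
python3 look.py w5;python3 look.py s5 side
python3 - <<'E'
import cv2; a=cv2.imread("pics/s5.png"); cv2.imwrite("pics/s5z.png",cv2.resize(a[250:520,400:680],None,fx=2.2,fy=2.2))
E
```

```text
8.3167 [ 0.4774 -0.3493  0.1869] [-2.0196 -2.4055  0.0001] [ 0.0018  0.5719 -7.1459] 0.015022660048176168
8.3667 [ 0.4775 -0.3493  0.187 ] [-2.0196 -2.4056  0.0001] [ 0.397   1.0723 -7.0589] 0.014957301447629015
```

View pics/w5.png

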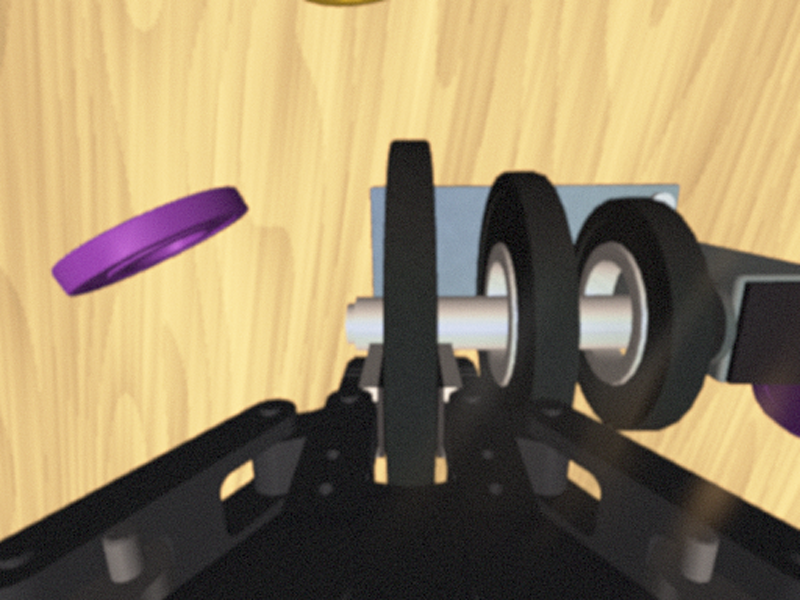

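View pics/s5z.png

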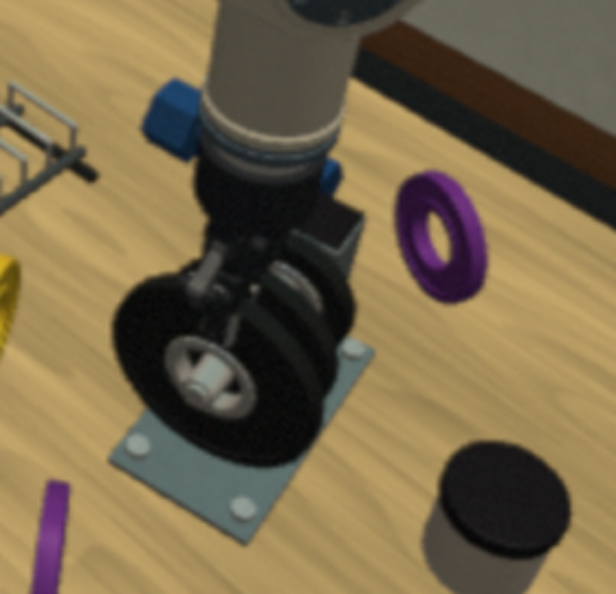

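drive_tool(travel=[[0,-0.01,-0.001],[0,-0.025,-0.001],[0,-0.04,-0.001],[0,-0.052,-0.001],[0,-0.054,-0.001],[0,-0.054,-0.001]], spin=[0,0,0,0,0,0])

```text
time_s: 8.87
tool_pos: [0.4229, -0.3592, 0.1884]
ee_rot: [-2.022, -2.404, 0.0]
ft_force: [0.5, -0.6, -6.7]
finger_gap: 0.0155
```

```bash
python3 look.py w6; python3 look.py s6 side
python3 - <<'E'
import cv2; a=cv2.imread("pics/s6.png"); cv2.imwrite("pics/s6z.png",cv2.resize(a[250:520,400:680],None,fx=2.2,fy=2.2))
E
```

```text
8.9167 [ 0.4238 -0.3592  0.1886] [2.0213 2.4042 0.0002] [ 0.4088  0.2255 -5.7485] 0.015170016212366595
8.9667 [ 0.4244 -0.3592  0.1886] [2.0206 2.4045 0.0003] [-0.0818 -0.1982 -6.4637] 0.0152473870277355
```

View pics/w6.png

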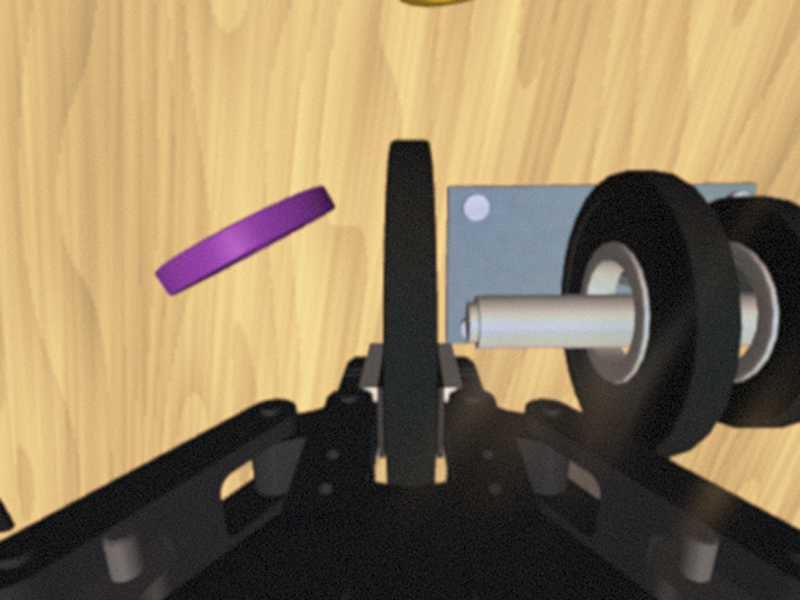

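View pics/s6z.png

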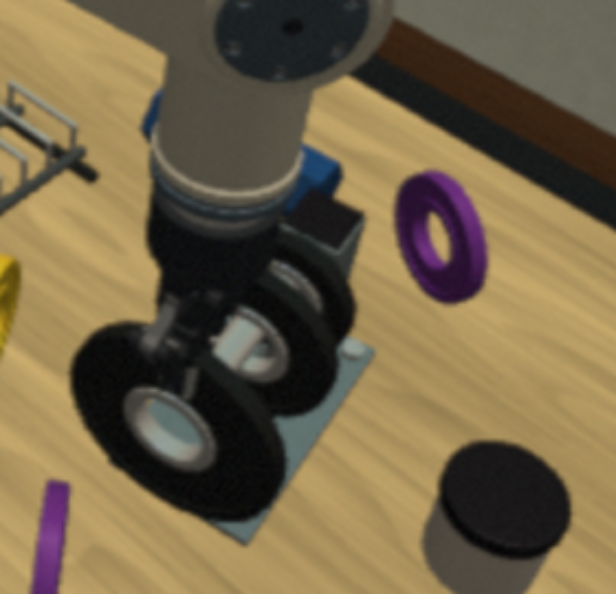

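Run:
```python
from tgt import *
P=W(rack,[-.144,0,.27])[0]; print(P,delta(P,rack[2])); print(proj(cam("wrist"),P))
```

```text
[ 0.4984 -0.0202  0.27  ] (array([ 0.3211,  0.1313, -0.0815]), np.float64(0.15101461076618117))
[[-1847.5597  4330.549 ]]
```

drive_tool(travel=[[0,0,-0.025],[0,0,-0.055],[0.02,0.008,-0.075],[0.05,0.02,-0.0815],[0.085,0.035,-0.0815],[0.12,0.05,-0.0815],[0.16,0.065,-0.0815],[0.195,0.08,-0.0815],[0.23,0.095,-0.0815],[0.265,0.108,-0.0815],[0.295,0.121,-0.0815],[0.321,0.131,-0.0815]], spin=[0,0,0,0.02,0.04,0.06,0.08,0.1,0.12,0.14,0.15,0.151])

```text
time_s: 9.97
tool_pos: [0.4986, -0.0173, 0.2701]
ee_rot: [2.195, 2.247, 0.002]
ft_force: [1.3, 0.8, -6.3]
finger_gap: 0.015
```

drive_tool(travel=[[0,0,0],[0,0,0],[0,0,0],[0,0,0]], spin=[0,0,0,0])

```text
time_s: 10.3
tool_pos: [0.4979, -0.0206, 0.2698]
ee_rot: [2.196, 2.246, -0.0]
ft_force: [0.1, 0.4, -6.9]
finger_gap: 0.0152
```

```bash
python3 look.py w7; python3 look.py s7 side; python3 look.py c7 scene
python3 - <<'E'
from tgt import *
P=W(rack,[-.144,0,.27])[0]; print(P,delta(P,rack[2]))
E
```

```text
10.35 [ 0.4979 -0.0208  0.2698] [ 2.1968  2.2456 -0.0004] [-0.3633  0.4451 -6.8443] 0.015184798504288884
10.4 [ 0.4978 -0.0209  0.2698] [ 2.1971  2.2454 -0.0003] [ 0.623  -0.3423 -6.2685] 0.015303150744956489
10.45 [ 0.4979 -0.0208  0.2698] [ 2.1972  2.2453 -0.0001] [-0.6943 -0.7534 -6.2072] 0.01522665655576158
[ 0.4984 -0.0202  0.27  ] (array([ 0.0006,  0.0005, -0.0002]), np.float64(-0.0004572988225293173))
```

View pics/w7.png

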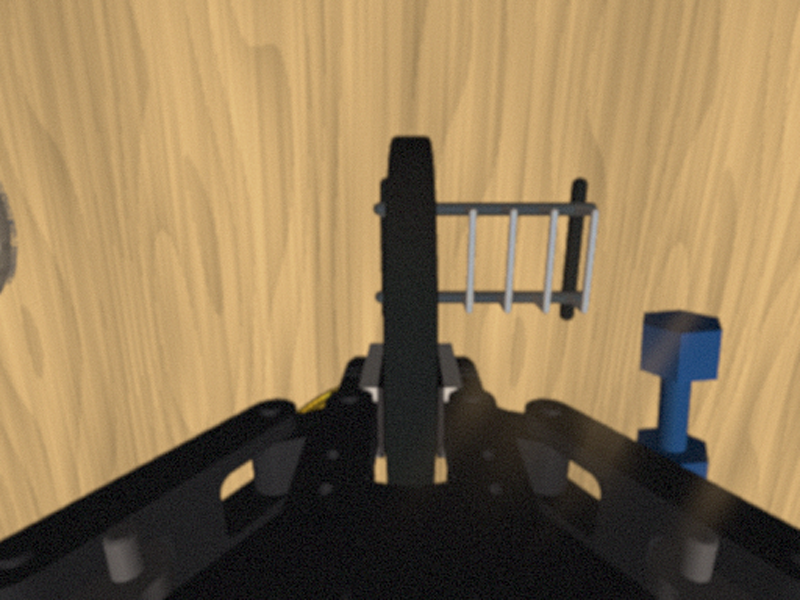

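View pics/s7.png

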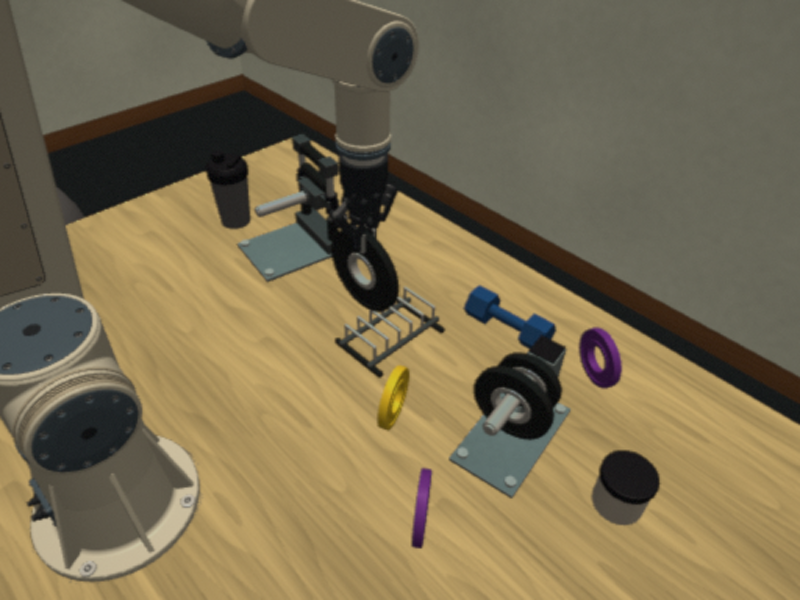

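View pics/c7.png

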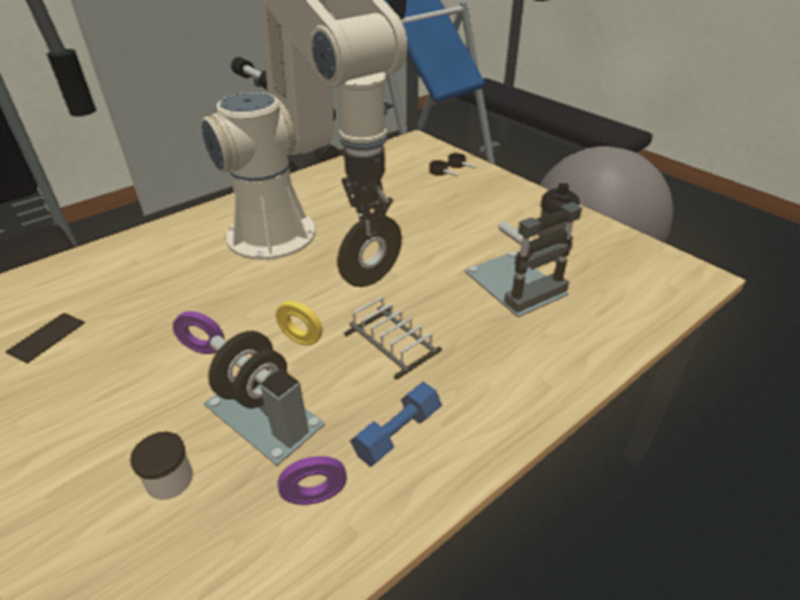

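Run:
```python
import pickle; from h import *
c,im=pickle.load(open("pics/w7.pkl","rb")); save(im,"w7z",(235,105,395,215),5)
```

```text
(no output)
```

View pics/w7z.png

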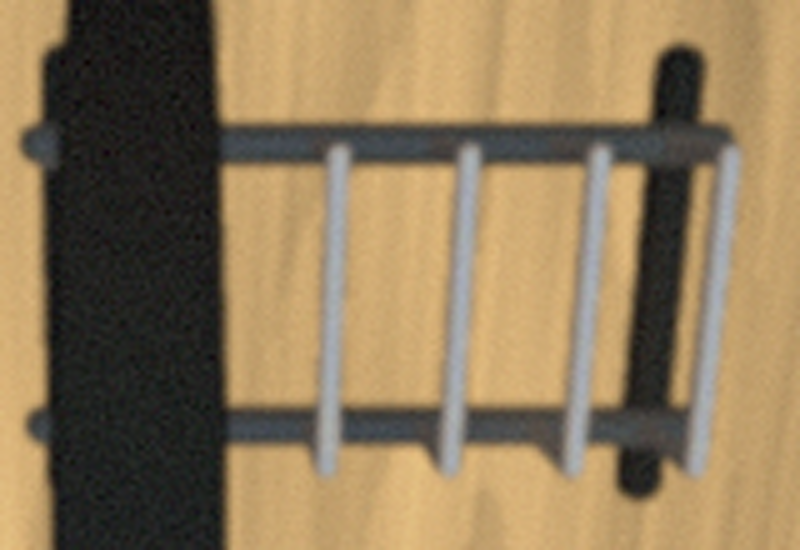

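Run:
```python
from fit import *; 
c,im=pickle.load(open("pics/w7.pkl","rb")); U=lambda z:un(z,235,105,5)
up=U([(240,144),(700,145)]);lo=U([(240,425),(650,425)]);ho=U([(712,310),(585,310),(460,310),(332,310)])
def f(p):
    r=[lined(c,p,(-.16,.04,.02),(0,.04,.02),up),lined(c,p,(-.16,-.04,.02),(0,-.04,.02),lo)]
    for i in range(4): r.append(lined(c,p,(-.032*i,-.03,.06),(-.032*i,.03,.06),ho[i:i+1]))
    return np.concatenate(r)
r=least_squares(f,[.64,-.01,0]); print("rack",r.x,r.fun)
r2,st,tr=pickle.load(open("poses.pkl","rb")); print(f(r2), f(r2).shape)
print(W(r.x,[-.144,0,0]),W(r2,[-.144,0,0]))
im2=im.copy()
for i in range(6):
    a,b=proj(c,W(r.x,[(-.032*i,-.04,.06),(-.032*i,.04,.06)])); print(a,b)
```

```text
rack [ 0.6426 -0.0178  0.0217] [-0.0212  0.0583  0.0274 -0.0687  0.1297 -0.0571  0.1562 -0.2279]
[ 0.5059  0.6198  0.5009  0.4338  0.3007  0.1143  0.3279 -0.056 ] (8,)
[[ 0.4986 -0.0209  0.    ]] [[ 0.4984 -0.0202  0.    ]]
[373.3729 197.8273] [380.3215 135.7714]
[348.924  197.7991] [354.3612 135.7375]
[324.4721 197.771 ] [328.3976 135.7036]
[300.0172 197.7428] [302.4307 135.6698]
[275.5595 197.7146] [276.4605 135.6359]
[251.0988 197.6864] [250.487 135.602]
```

drive_tool(travel=[[0,0.001,0.02],[0,0.001,0.045],[0,0.001,0.06],[0,0.001,0.07],[0,0.001,0.08],[0,0.001,0.09],[0,0.001,0.1],[0,0.001,0.107],[0,0.001,0.107],[0,0.001,0.107]], spin=[0,0,0,0,0,0,0,0,0,0])

```text
time_s: 11.28
tool_pos: [0.4989, -0.02, 0.1626]
ee_rot: [-2.195, -2.247, 0.0]
ft_force: [0.3, -0.0, -6.8]
finger_gap: 0.0153
```

drive_tool(travel=[[0,0,0.002],[0,0,0.004],[0,0,0.006],[0,0,0.007],[0,0,0.007],[0,0,0.007]], spin=[0,0,0,0,0,0])

```text
time_s: 11.78
tool_pos: [0.4993, -0.0201, 0.1563]
ee_rot: [2.195, 2.246, 0.001]
ft_force: [-0.3, -0.7, -0.4]
finger_gap: 0.0151
```

```bash
python3 look.py w8; python3 look.py s8 side
```

```text
11.8333 [ 0.4993 -0.02    0.1563] [2.1952 2.2463 0.0009] [-1.1362 -0.8062 -0.4391] 0.014921755692998424
11.8833 [ 0.4993 -0.0201  0.1562] [2.1952 2.2463 0.0008] [-0.46   -1.2821  0.6957] 0.015249330079658195
```

View pics/w8.png

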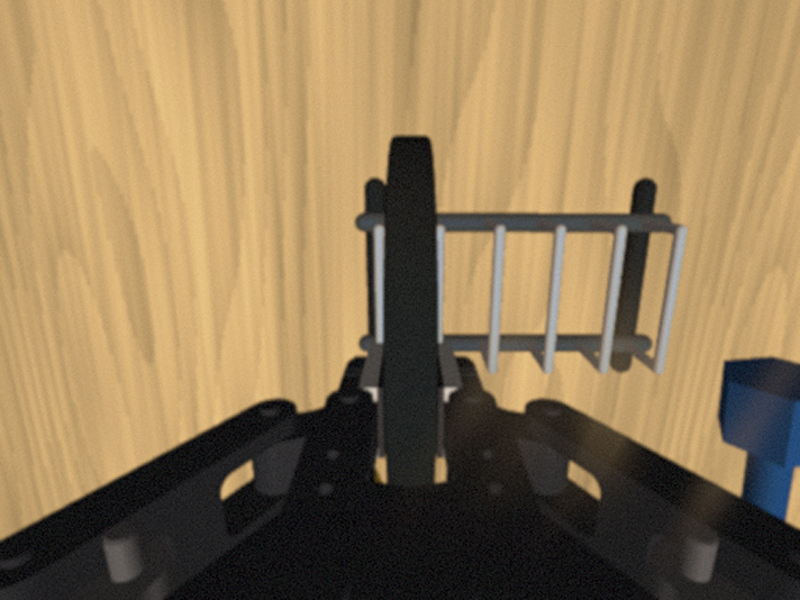

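View pics/s8.png

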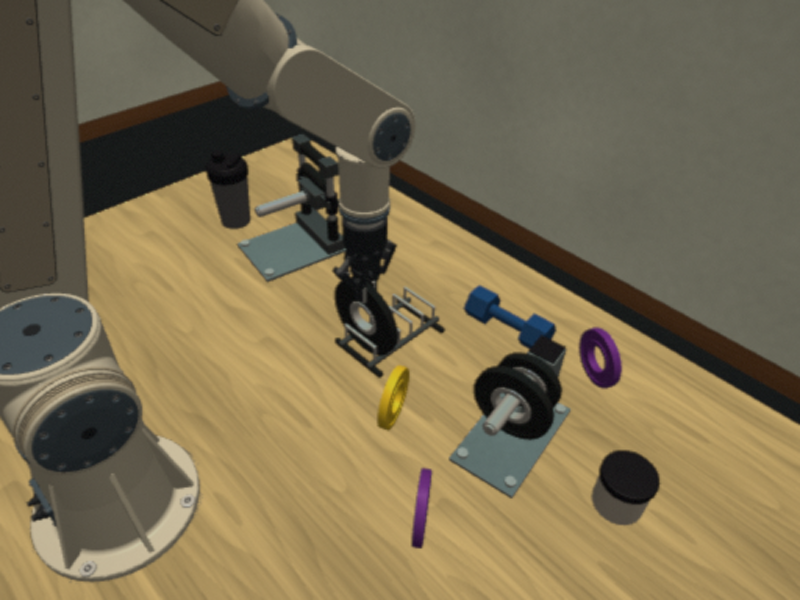

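drive_tool(travel=[[0,0,0],[0,0,0],[0,0,0],[0,0,-0.01],[0,0,-0.04],[0,0,-0.08],[0,0,-0.11],[0,0,-0.13],[0,0,-0.13],[0,0,-0.13]], spin=[0,0,0,0,0,0,0,0,0,0], jaw=45)

```text
time_s: 12.72
tool_pos: [0.4996, -0.02, 0.2876]
ee_rot: [2.194, 2.245, 0.004]
ft_force: [0.2, 0.2, -0.9]
finger_gap: 0.0387
```

```bash
python3 look.py w9; python3 look.py s9 side
python3 - <<'E'
from tgt import *
P=W(stand,[-.085,0,.286])[0]; print(P,delta(P,stand[2]))
E
```

```text
12.7667 [ 0.4988 -0.0199  0.2861] [2.1953 2.2465 0.0008] [-0.4572 -0.2548 -0.4194] 0.03864882324231801
12.8167 [ 0.4984 -0.0199  0.2853] [-2.1952 -2.2464  0.0009] [-0.3005 -0.0645 -0.7424] 0.03804325534153045
[ 0.5268 -0.3388  0.286 ] (array([-0.3194,  0.021 , -0.0008]), np.float64(-0.15261831648023927))
```

View pics/w9.png

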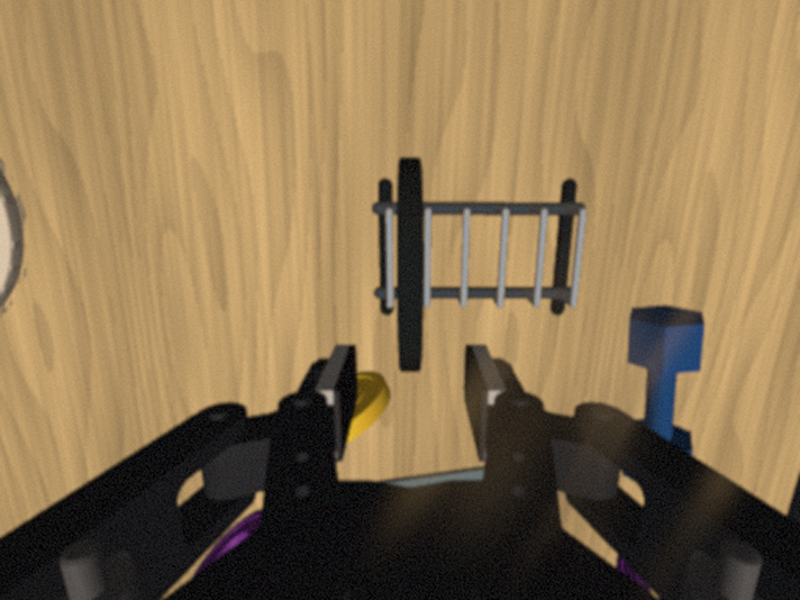

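View pics/s9.png

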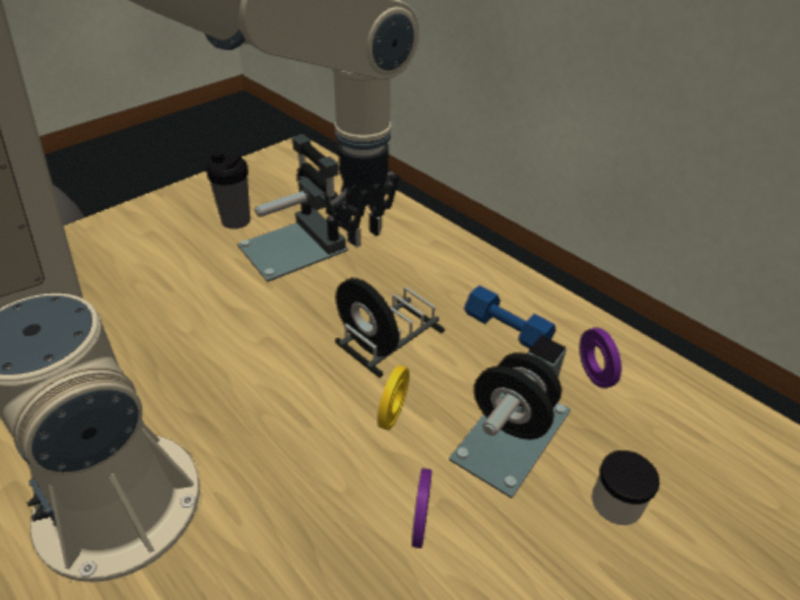

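Large plate stands in the nearest slot (image 408, 160–370), let go. Now the medium.

drive_tool(travel=[[-0.035,0.003,-0.001],[-0.07,0.005,-0.001],[-0.105,0.007,-0.001],[-0.14,0.01,-0.001],[-0.175,0.012,-0.001],[-0.21,0.014,-0.001],[-0.245,0.017,-0.001],[-0.28,0.019,0.01],[-0.305,0.021,0.03],[-0.319,0.021,0.06],[-0.319,0.021,0.08],[-0.319,0.021,0.08]], spin=[-0.02,-0.04,-0.06,-0.08,-0.1,-0.12,-0.14,-0.15,-0.153,-0.153,-0.153,-0.153])

```text
time_s: 13.82
tool_pos: [0.5239, -0.3374, 0.1994]
ee_rot: [-2.013, -2.399, 0.002]
ft_force: [-1.3, 0.3, -0.0]
finger_gap: 0.0388
```

```bash
python3 look.py w10
python3 - <<'E'
from tgt import *
P=W(stand,[-.085,0,.165])[0]; print(P,delta(P,stand[2]))
E
```

```text
13.8667 [ 0.5251 -0.3374  0.2021] [-2.0139 -2.4016  0.0013] [-0.7782  0.1286  0.1299] 0.03843332227130754
[ 0.5268 -0.3388  0.165 ] (array([-0.0018,  0.0016,  0.0371]), np.float64(-0.0004961310229965044))
```

View pics/w10.png

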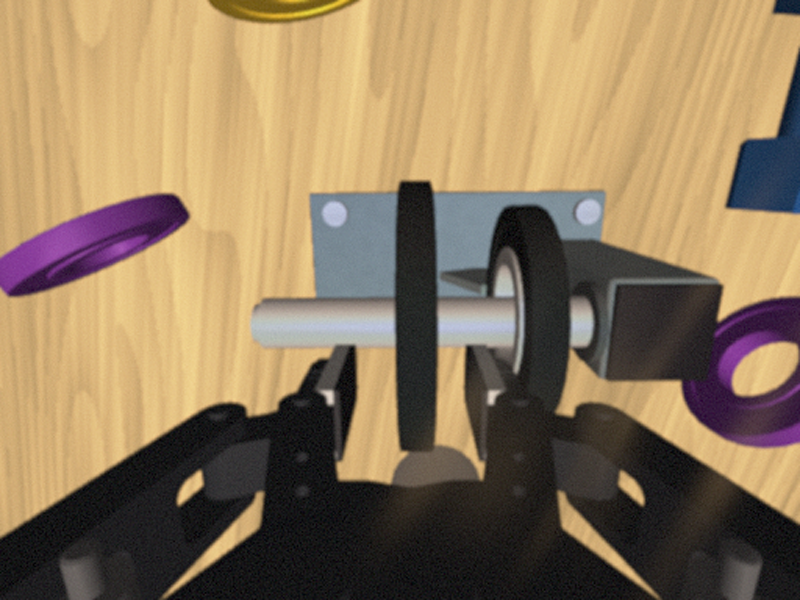

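drive_tool(travel=[[-0.001,0,0.015],[-0.001,0,0.031],[-0.001,0,0.037],[-0.001,0,0.037],[-0.001,0,0.037]], spin=[0,0,0,0,0])

```text
time_s: 14.28
tool_pos: [0.5278, -0.3391, 0.1697]
ee_rot: [2.017, 2.408, 0.0]
ft_force: [-0.4, -0.3, 0.4]
finger_gap: 0.0385
```

drive_tool(travel=[[0,0,0],[0,0,0],[0,0,0],[0,0,0],[0,0,0],[0,0,0]], spin=[0,0,0,0,0,0], jaw=0)

```text
time_s: 14.78
tool_pos: [0.528, -0.3397, 0.1702]
ee_rot: [2.017, 2.407, 0.001]
ft_force: [-1.6, 1.2, 6.5]
finger_gap: 0.0149
```

drive_tool(travel=[[0,0,-0.005],[0,0,-0.01],[0,0,-0.014],[0,0,-0.014],[0,0,-0.014],[0,0,-0.014]], spin=[0,0,0,0,0,0])

```text
time_s: 15.28
tool_pos: [0.5273, -0.3393, 0.1825]
ee_rot: [-2.017, -2.408, 0.0]
ft_force: [0.1, 0.1, -5.6]
finger_gap: 0.0147
```

```bash
python3 look.py w11; python3 look.py s11 side
python3 - <<'E'
import cv2; a=cv2.imread("pics/s11.png"); cv2.imwrite("pics/s11z.png",cv2.resize(a[250:520,400:680],None,fx=2.2,fy=2.2))
E
```

```text
15.3333 [ 0.5272 -0.3393  0.1824] [-2.0172 -2.4075  0.0001] [-0.2752  0.1483 -4.8729] 0.01492013737737414
15.3833 [ 0.5272 -0.3393  0.1824] [-2.0172 -2.4076  0.0002] [-0.6342  0.1748 -5.0175] 0.014841529199372787
```

View pics/w11.png

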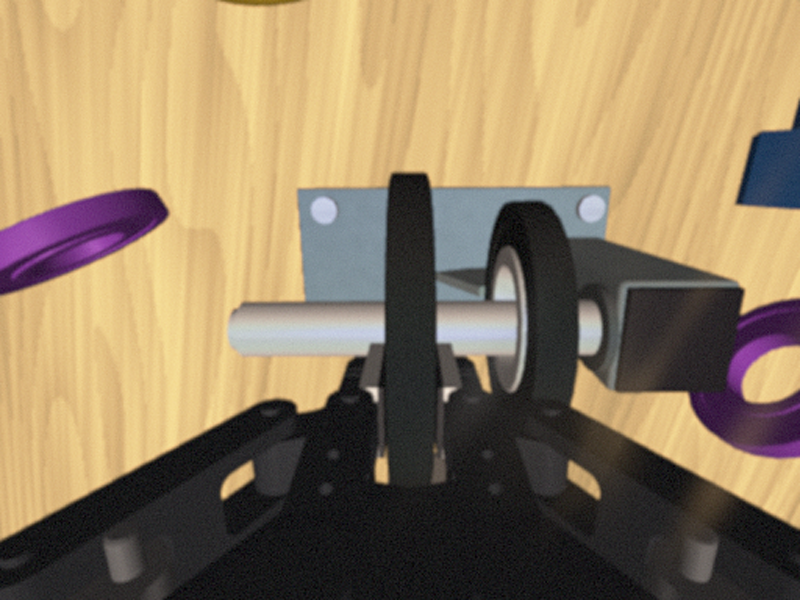

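View pics/s11z.png

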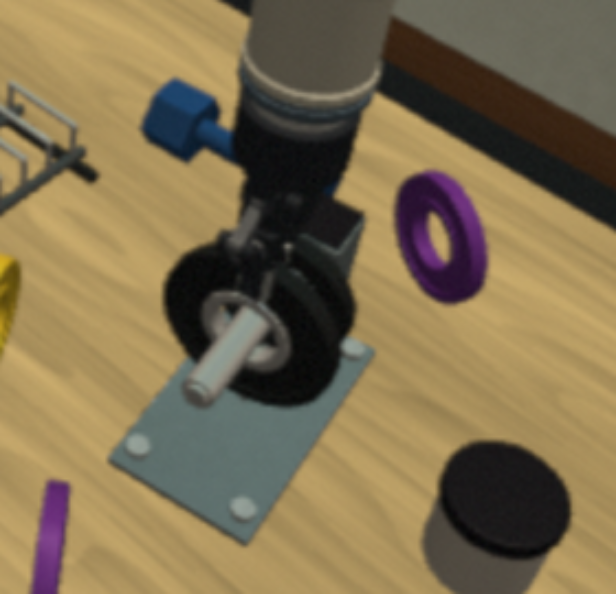

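drive_tool(travel=[[0,-0.01,0],[0,-0.025,0],[0,-0.045,0],[0,-0.065,0],[0,-0.085,0],[0,-0.098,0],[0,-0.105,0],[0,-0.106,0],[0,-0.106,0],[0,-0.106,0]], spin=[0,0,0,0,0,0,0,0,0,0])

```text
time_s: 16.22
tool_pos: [0.4238, -0.3581, 0.183]
ee_rot: [2.017, 2.407, 0.0]
ft_force: [-0.1, 0.6, -5.7]
finger_gap: 0.0151
```

```bash
python3 look.py w12; python3 look.py s12 side
python3 - <<'E'
from tgt import *
import pickle
rack=np.array([.6426,-.0178,.0217]); pickle.dump((rack,stand,tr),open("poses.pkl","wb"))
P=W(rack,[-.016,0,.29])[0]; print(P,delta(P,rack[2]))
E
```

```text
16.2667 [ 0.4239 -0.3581  0.1829] [2.0167 2.4078 0.0003] [ 0.1593  0.4238 -5.1013] 0.014960572557546644
16.3167 [ 0.4239 -0.3579  0.1828] [2.0167 2.4082 0.0003] [-0.0462  0.0418 -5.3967] 0.014824794023218619
[ 0.6266 -0.0181  0.29  ] (array([ 0.2989,  0.2593, -0.1071]), np.float64(0.15483564634436453))
```

View pics/w12.png

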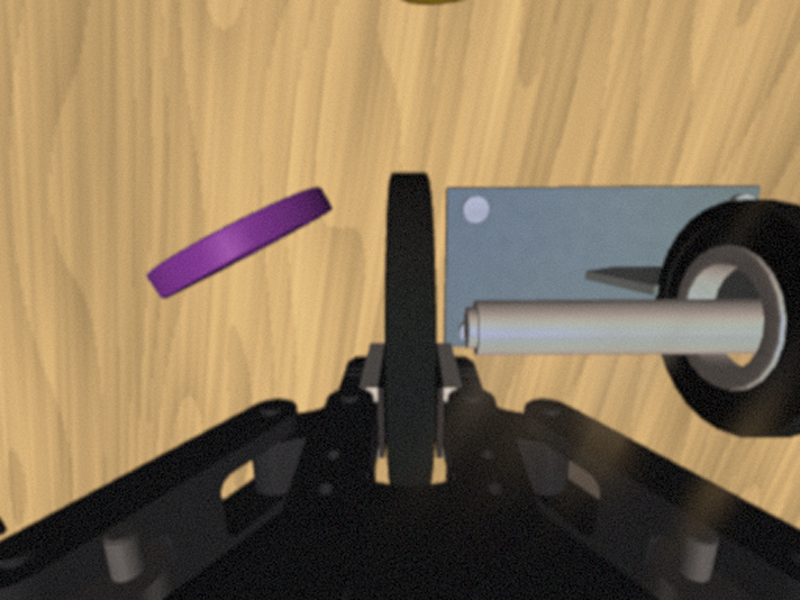

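View pics/s12.png

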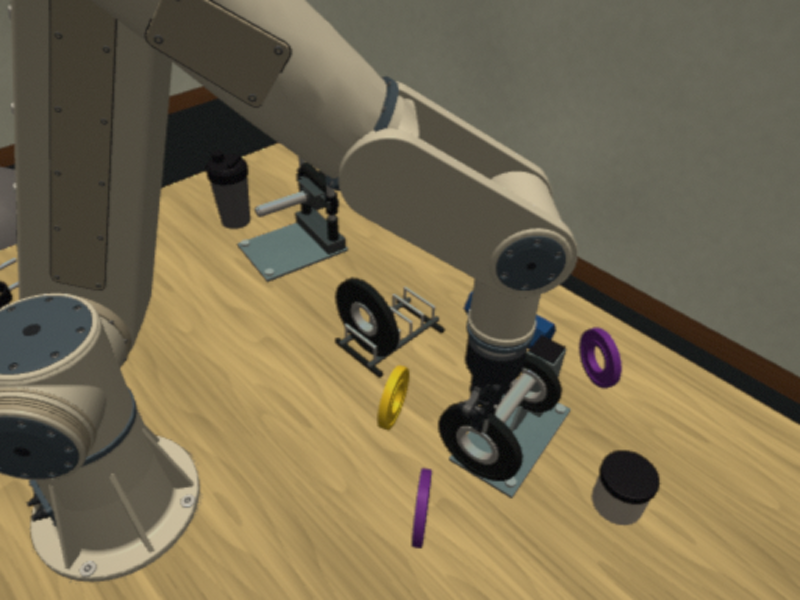

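drive_tool(travel=[[0,0,-0.025],[0,0,-0.06],[0,0,-0.095],[0.025,0.02,-0.107],[0.05,0.043,-0.107],[0.08,0.068,-0.107],[0.11,0.095,-0.107],[0.14,0.12,-0.107],[0.17,0.147,-0.107],[0.2,0.173,-0.107],[0.23,0.2,-0.107],[0.26,0.225,-0.107]], spin=[0,0,0,0.02,0.04,0.06,0.08,0.1,0.12,0.14,0.15,0.155])

```text
time_s: 17.32
tool_pos: [0.6004, -0.06, 0.2897]
ee_rot: [2.197, 2.245, 0.0]
ft_force: [-0.1, -0.5, -5.7]
finger_gap: 0.0153
```

Run:
```python
from tgt import *
P=W(rack,[-.016,0,.27])[0]; print(P,delta(P,rack[2]),env.observe()['tool_pos'],env.observe()['ft_force'])
```

```text
[ 0.6266 -0.0181  0.27  ] (array([0.0413, 0.027 , 0.0197]), np.float64(-0.0003363364062387575)) [ 0.6004 -0.06    0.2897] [-0.1285 -0.5244 -5.7177]
```

drive_tool(travel=[[0.02,0.014,0.005],[0.04,0.027,0.01],[0.04,0.027,0.01],[0.04,0.027,0.01],[0.04,0.027,0.01]], spin=[0,0,0,0,0])

```text
time_s: 17.73
tool_pos: [0.6251, -0.0219, 0.2794]
ee_rot: [-2.197, -2.245, 0.002]
ft_force: [0.2, -0.6, -5.3]
finger_gap: 0.0149
```

```bash
python3 look.py w13
python3 - <<'E'
from tgt import *
P=W(rack,[-.016,0,.27])[0]; print(P,delta(P,rack[2]))
c,im=pickle.load(open("pics/w13.pkl","rb"))
for i in range(1,6):
    a,b=proj(c,W(rack,[(-.032*i,-.03,.06),(-.032*i,.03,.06)])).round().astype(int); cv2.line(im,tuple(a.tolist()),tuple(b.tolist()),(255,0,0),1)
save(im,"w13o",None,1.5625)
E
```

```text
17.7833 [ 0.625  -0.0224  0.2797] [-2.1978 -2.2447  0.001 ] [-0.5679  0.2563 -5.1653] 0.01489694565209066
[ 0.6266 -0.0181  0.27  ] (array([0.0042, 0.0017, 0.0097]), np.float64(-0.0005705476924426911))
```

View pics/w13o.png

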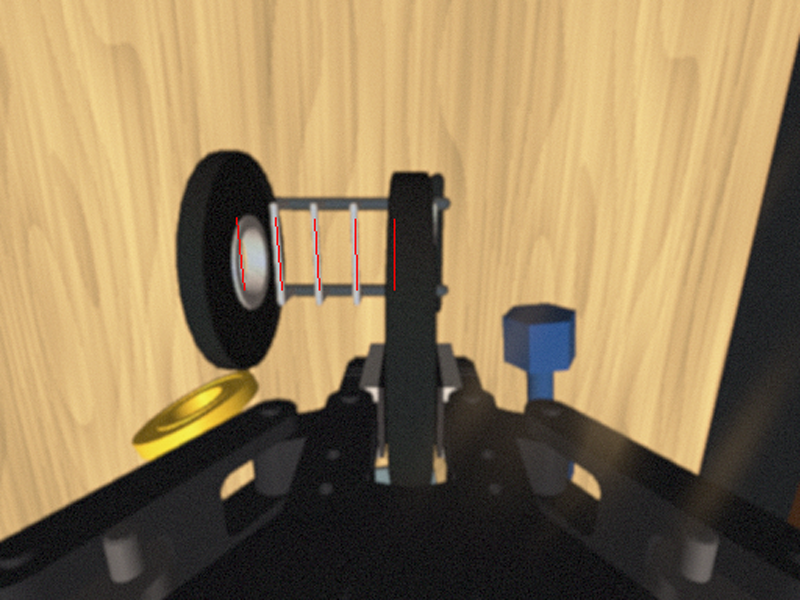

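drive_tool(travel=[[0.003,0.002,0.01],[0.004,0.002,0.035],[0.004,0.002,0.065],[0.004,0.002,0.08],[0.004,0.002,0.09],[0.004,0.002,0.1],[0.004,0.002,0.11],[0.004,0.002,0.12],[0.004,0.002,0.13],[0.004,0.002,0.135],[0.004,0.002,0.135],[0.004,0.002,0.135]], spin=[0,0,0,0,0,0,0,0,0,0,0,0])

```text
time_s: 18.78
tool_pos: [0.6272, -0.018, 0.1448]
ee_rot: [-2.198, -2.245, 0.0]
ft_force: [0.0, 0.2, -4.8]
finger_gap: 0.0149
```

drive_tool(travel=[[0,0,0.002],[0,0,0.004],[0,0,0.006],[0,0,0.008],[0,0,0.008],[0,0,0.008]], spin=[0,0,0,0,0,0])

```text
time_s: 19.28
tool_pos: [0.6271, -0.018, 0.1367]
ee_rot: [-2.198, -2.245, 0.0]
ft_force: [0.5, 0.3, -4.5]
finger_gap: 0.015
```

```bash
python3 look.py w14; python3 look.py s14 side
```

```text
19.3333 [ 0.6272 -0.018   0.1368] [-2.1979 -2.2447  0.0001] [-0.7925 -0.7833 -5.4431] 0.014687800758676213
19.3833 [ 0.6272 -0.018   0.1368] [2.198  2.2446 0.    ] [-0.1366 -0.5476 -4.5963] 0.014984930324205906
```

View pics/w14.png

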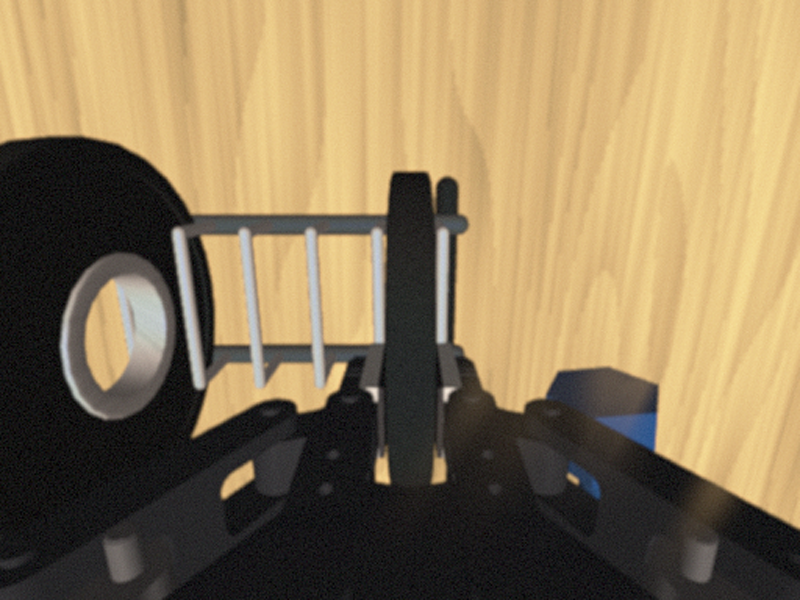

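View pics/s14.png

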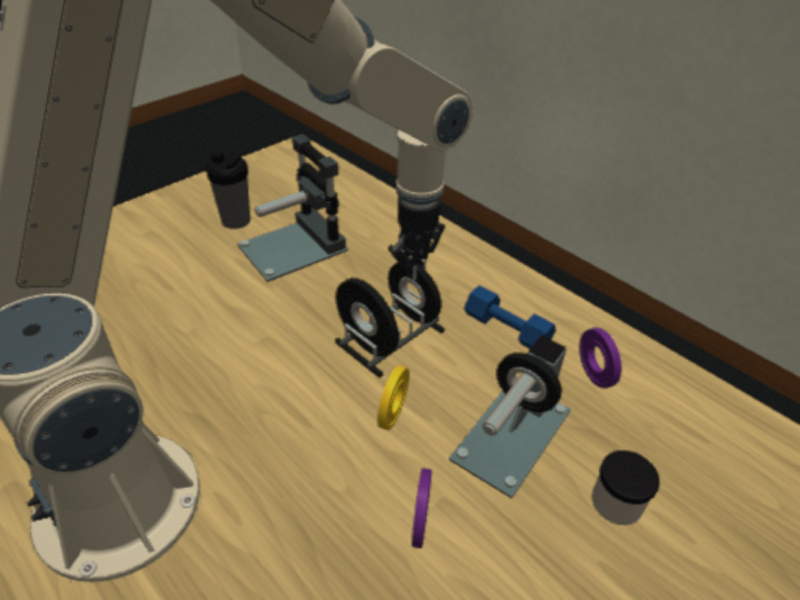

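In slot, not seated yet (force still −5 N). Lower 2–3 mm.

drive_tool(travel=[[0,0,0.001],[0,0,0.002],[0,0,0.002],[0,0,0.002]], spin=[0,0,0,0])

```text
time_s: 19.72
tool_pos: [0.6277, -0.0183, 0.1362]
ee_rot: [2.197, 2.244, 0.001]
ft_force: [-2.6, -1.6, 5.2]
finger_gap: 0.0144
```

drive_tool(travel=[[0,0,-0.001],[0,0,-0.001],[0,0,-0.001],[0,0,-0.01],[0,0,-0.04],[0,0,-0.08],[0,0,-0.12],[0,0,-0.15],[0,0,-0.15],[0,0,-0.15]], spin=[0,0,0,0,0,0,0,0,0,0], jaw=45)

```text
time_s: 20.55
tool_pos: [0.6283, -0.018, 0.2878]
ee_rot: [2.195, 2.242, 0.005]
ft_force: [-0.1, -0.3, -1.1]
finger_gap: 0.0385
```

```bash
python3 look.py w15; python3 look.py s15 side
python3 - <<'E'
from tgt import *
P=W(stand,[-.034,0,.286])[0]; print(P,delta(P,stand[2]))
E
```

```text
20.6 [ 0.6273 -0.0179  0.2857] [2.1971 2.2439 0.0017] [-0.7864 -0.2125  0.2438] 0.03860796350993382
20.65 [ 0.6267 -0.0179  0.2844] [-2.1976 -2.2443  0.0007] [-0.3024 -0.6708 -0.1988] 0.03833172539957993
[ 0.577  -0.3298  0.286 ] (array([-0.3108, -0.0562, -0.0016]), np.float64(-0.15462565272605033))
```

View pics/w15.png

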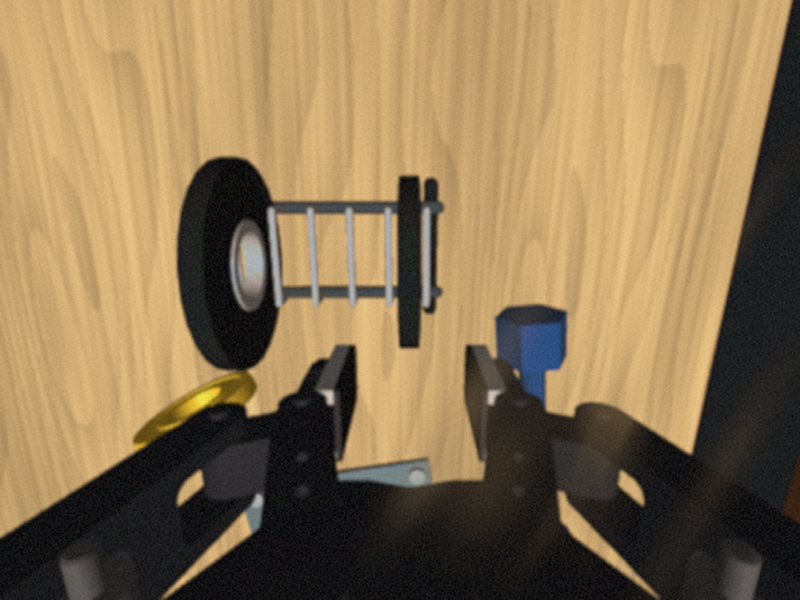

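View pics/s15.png

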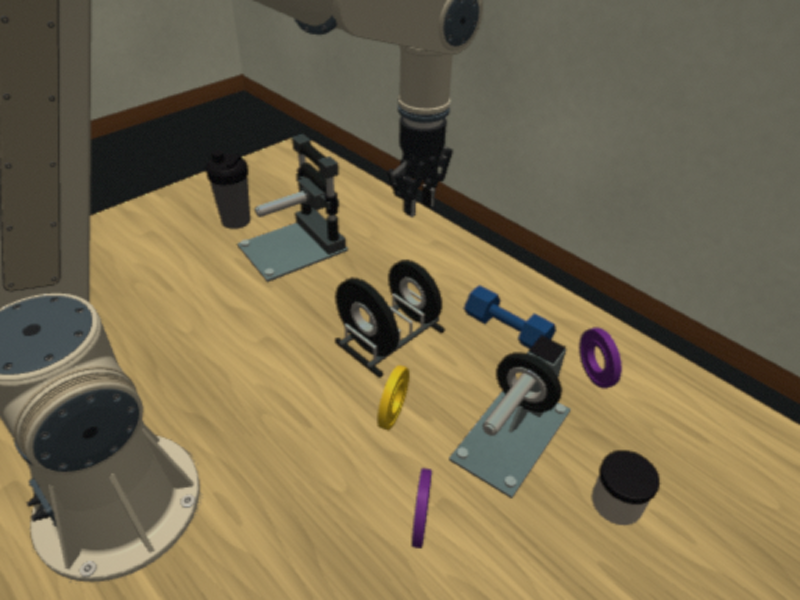

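drive_tool(travel=[[-0.035,-0.006,0],[-0.07,-0.012,0],[-0.105,-0.018,0],[-0.14,-0.025,0],[-0.175,-0.031,0],[-0.21,-0.037,0],[-0.245,-0.044,0],[-0.28,-0.05,0.01],[-0.305,-0.056,0.03],[-0.311,-0.056,0.06],[-0.311,-0.056,0.065],[-0.311,-0.056,0.065]], spin=[-0.02,-0.04,-0.06,-0.08,-0.1,-0.12,-0.14,-0.15,-0.155,-0.155,-0.155,-0.155], jaw=34)

```text
time_s: 21.65
tool_pos: [0.5756, -0.329, 0.216]
ee_rot: [-2.014, -2.401, 0.002]
ft_force: [-0.1, 0.2, 0.2]
finger_gap: 0.029
```

drive_tool(travel=[[0,0,0],[0,0,0]], spin=[0,0])

```text
time_s: 21.82
tool_pos: [0.5786, -0.3293, 0.221]
ee_rot: [2.015, 2.408, 0.001]
ft_force: [1.0, -0.7, 0.5]
finger_gap: 0.0289
```

```bash
python3 look.py w16
python3 - <<'E'
from tgt import *
P=W(stand,[-.034,0,.158])[0]; print(P,delta(P,stand[2]))
E
```

```text
21.8667 [ 0.5787 -0.3294  0.2214] [2.0149 2.4079 0.0007] [-0.3229  0.2501 -0.0812] 0.028884012398041354
[ 0.577  -0.3298  0.158 ] (array([-0.0001, -0.0019,  0.0634]), np.float64(0.0016157080582734906))
```

View pics/w16.png

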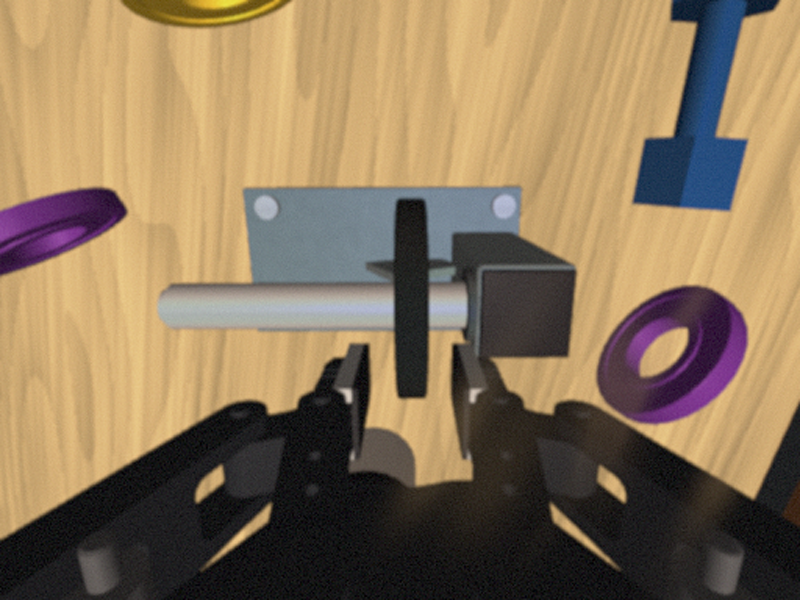

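drive_tool(travel=[[0,-0.002,0.01],[0,-0.004,0.03],[0,-0.004,0.045],[0,-0.004,0.055],[0,-0.004,0.062],[0,-0.004,0.062],[0,-0.004,0.062]], spin=[0,0,0,0,0,0,0])

```text
time_s: 22.45
tool_pos: [0.574, -0.3307, 0.158]
ee_rot: [2.017, 2.408, 0.0]
ft_force: [-0.0, 0.9, -0.6]
finger_gap: 0.0289
```

```bash
python3 look.py w17
python3 - <<'E'
from tgt import *
P=W(stand,[-.034,0,.158])[0]; print(P,delta(P,stand[2]))
E
```

```text
22.5 [ 0.5743 -0.3309  0.1585] [2.0167 2.4075 0.0002] [0.5221 0.325  0.5627] 0.02920124470301497
[ 0.577  -0.3298  0.158 ] (array([0.0006, 0.0029, 0.0005]), np.float64(0.0005217504821359853))
```

View pics/w17.png

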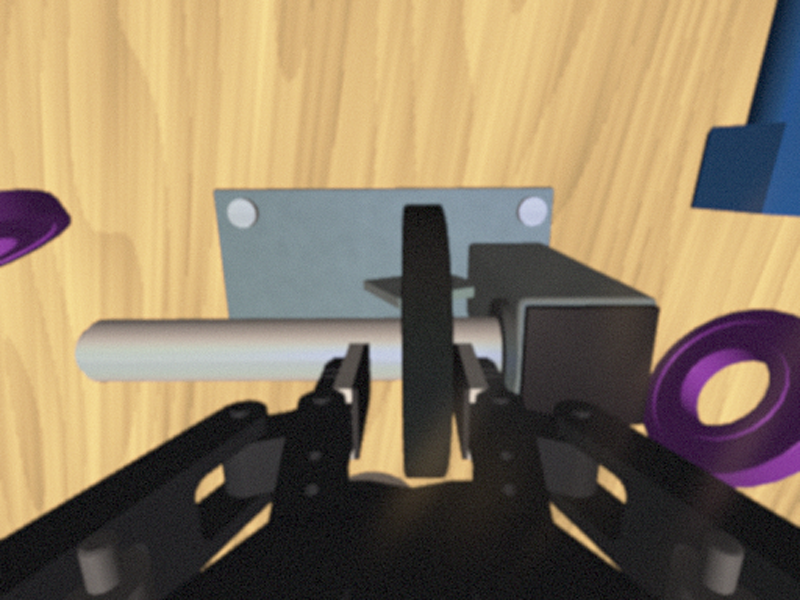

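drive_tool(travel=[[0,0.001,0],[0,0.002,0],[0,0.003,0],[0,0.003,0],[0,0.003,0],[0,0.003,0]], spin=[0,0,0,0,0,0], jaw=0)

```text
time_s: 23.0
tool_pos: [0.5769, -0.3308, 0.159]
ee_rot: [2.017, 2.407, -0.001]
ft_force: [-2.0, 0.4, 5.5]
finger_gap: 0.0147
```

drive_tool(travel=[[0,0,-0.005],[0,0,-0.01],[0,0,-0.0135],[0,0,-0.0135],[0,0,-0.0135],[0,0,-0.0135]], spin=[0,0,0,0,0,0])

```text
time_s: 23.5
tool_pos: [0.5766, -0.3302, 0.1711]
ee_rot: [-2.017, -2.408, 0.0]
ft_force: [0.9, 0.9, -1.8]
finger_gap: 0.0153
```

```bash
python3 look.py w18; python3 look.py s18 side
python3 - <<'E'
import cv2; a=cv2.imread("pics/s18.png"); cv2.imwrite("pics/s18z.png",cv2.resize(a[250:520,400:680],None,fx=2.2,fy=2.2))
E
```

```text
23.55 [ 0.5766 -0.3301  0.171 ] [-2.0173 -2.4077  0.0001] [-0.31   -0.7171 -1.662 ] 0.014806276161961656
23.6 [ 0.5766 -0.3301  0.171 ] [-2.0172 -2.4078  0.0001] [-1.0015 -0.0994 -1.7925] 0.014754706602955466
```

View pics/w18.png

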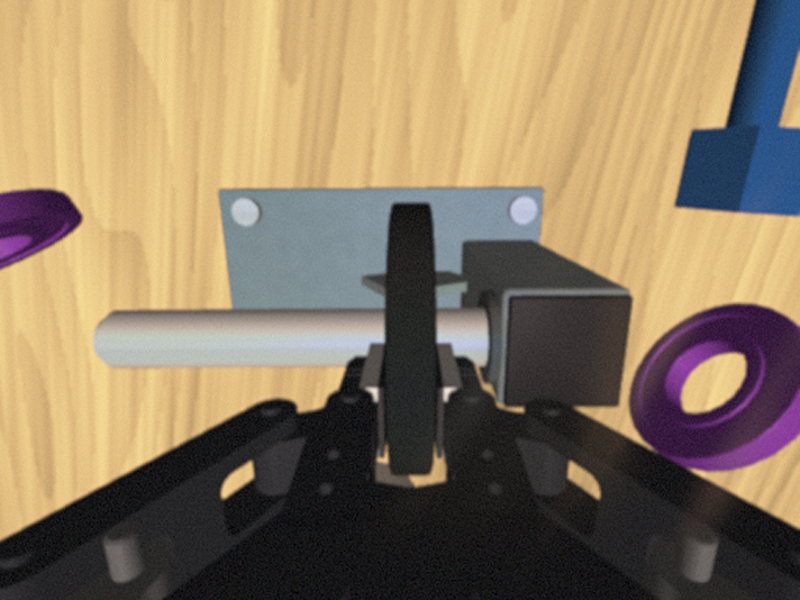

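View pics/s18z.png

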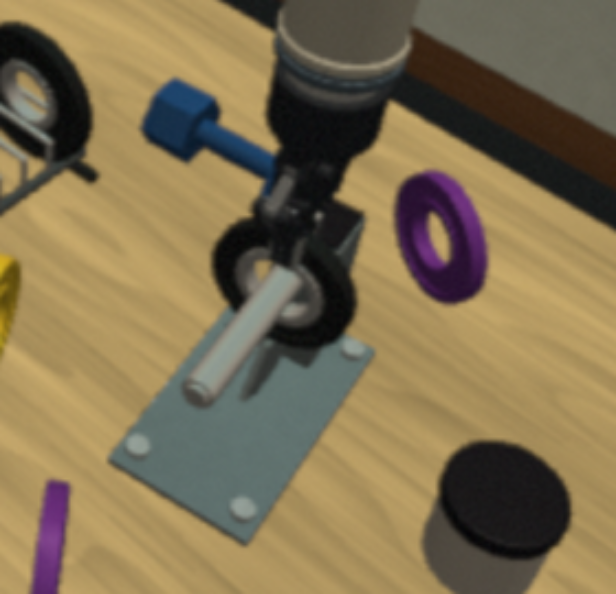

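drive_tool(travel=[[0,-0.01,0],[0,-0.025,0],[0,-0.045,0],[0,-0.065,0],[0,-0.085,0],[0,-0.105,0],[0,-0.125,0],[0,-0.142,0],[0,-0.154,0],[0,-0.158,0],[0,-0.158,0],[0,-0.158,0]], spin=[0,0,0,0,0,0,0,0,0,0,0,0])

```text
time_s: 24.6
tool_pos: [0.4217, -0.3582, 0.1715]
ee_rot: [2.018, 2.407, 0.0]
ft_force: [-0.6, 0.8, -2.3]
finger_gap: 0.0147
```

```bash
python3 look.py w19
python3 - <<'E'
from tgt import *
P=W(tr,[-.165,0,.31])[0]; print(P,delta(P,tr[2]))
P=W(tr,[-.165,0,.171])[0]; print(P)
E
```

```text
24.65 [ 0.422  -0.3581  0.1714] [2.017  2.4075 0.0003] [ 0.4564 -0.2489 -1.9876] 0.014828854314201728
[0.4749 0.3685 0.31  ] (array([ 0.706 ,  0.1795, -0.1388]), np.float64(0.31529134922112956))
[0.4749 0.3685 0.171 ]
```

View pics/w19.png

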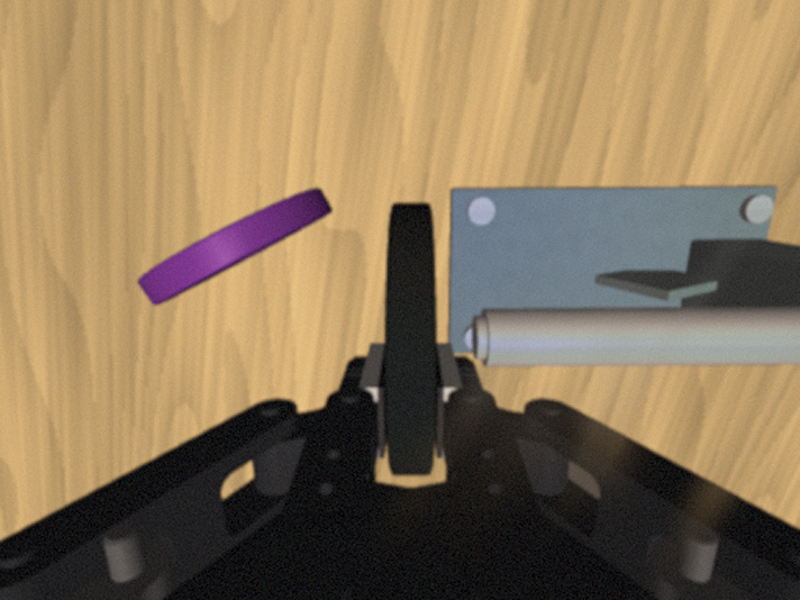

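drive_tool(travel=[[0,0,-0.03],[0,0,-0.07],[0,0,-0.105],[0.03,0.008,-0.128],[0.065,0.017,-0.139],[0.1,0.025,-0.139],[0.138,0.035,-0.139],[0.176,0.045,-0.139],[0.214,0.055,-0.139],[0.252,0.064,-0.139],[0.29,0.074,-0.139],[0.328,0.083,-0.139]], spin=[0,0,0,0.02,0.04,0.07,0.1,0.13,0.16,0.19,0.22,0.25])

```text
time_s: 25.65
tool_pos: [0.4459, -0.018, 0.3107]
ee_rot: [2.302, 2.136, 0.002]
ft_force: [2.0, 0.3, -2.2]
finger_gap: 0.0148
```

drive_tool(travel=[[0,0,0],[0,0,0]], spin=[0,0])

```text
time_s: 25.82
tool_pos: [0.4461, -0.0179, 0.3105]
ee_rot: [2.296, 2.144, 0.001]
ft_force: [-0.1, -0.7, -2.6]
finger_gap: 0.0148
```

Run:
```python
from tgt import *
P=W(tr,[-.165,0,.31])[0]; print(P,delta(P,tr[2])); print(env.observe()['tool_pos'])
```

```text
[0.4749 0.3685 0.31  ] (array([0.3875, 0.0022, 0.0006]), np.float64(0.07051037495599743))
[ 0.4461 -0.0179  0.3105]
```

drive_tool(travel=[[0.035,0,0],[0.073,0,0],[0.11,0.001,0],[0.148,0.001,0],[0.185,0.001,0],[0.223,0.001,0],[0.26,0.001,0],[0.298,0.002,0.02],[0.335,0.002,0.04],[0.365,0.002,0.07],[0.3875,0.002,0.1],[0.3875,0.002,0.12]], spin=[0.01,0.02,0.03,0.04,0.05,0.06,0.07,0.07,0.07,0.07,0.07,0.07])

```text
time_s: 26.82
tool_pos: [0.4766, 0.369, 0.1872]
ee_rot: [-2.373, -2.057, -0.0]
ft_force: [-0.6, -0.5, -3.2]
finger_gap: 0.0149
```

drive_tool(travel=[[0,0,0],[0,0,0],[0,0,0]], spin=[0,0,0])

```text
time_s: 27.07
tool_pos: [0.4772, 0.3653, 0.1915]
ee_rot: [2.376, 2.055, 0.002]
ft_force: [0.8, 0.4, -2.4]
finger_gap: 0.0146
```

```bash
python3 look.py w20; python3 look.py s20 side
python3 - <<'E'
from tgt import *
P=W(tr,[-.165,0,.171])[0]; print(P,delta(P,tr[2]))
c,im=pickle.load(open("pics/w20.pkl","rb")); 
pp=proj(c,W(tr,[(-.12,0,.13),(-.06,0,.13),(0,0,.13)])); print(pp)
for p in pp: cv2.circle(im,tuple(p.round().astype(int).tolist()),2,(255,0,0),1)
save(im,"w20o",None,1.5625); save(im,"w20z",(250,170,480,260),3.4)
E
```

```text
27.1167 [0.4775 0.3655 0.1921] [2.3764 2.0543 0.004 ] [-0.0242 -0.2623 -1.1552] 0.015120787055990995
27.1667 [0.4774 0.3656 0.1923] [2.3764 2.0543 0.0047] [-1.1978 -0.073  -2.0972] 0.014919388632803163
[0.4749 0.3685 0.171 ] (array([ 0.0024, -0.003 ,  0.0213]), np.float64(-0.005927475980245678))
[[319.271  201.0908]
 [399.5663 200.6593]
 [479.8161 200.228 ]]
```

View pics/w20o.png

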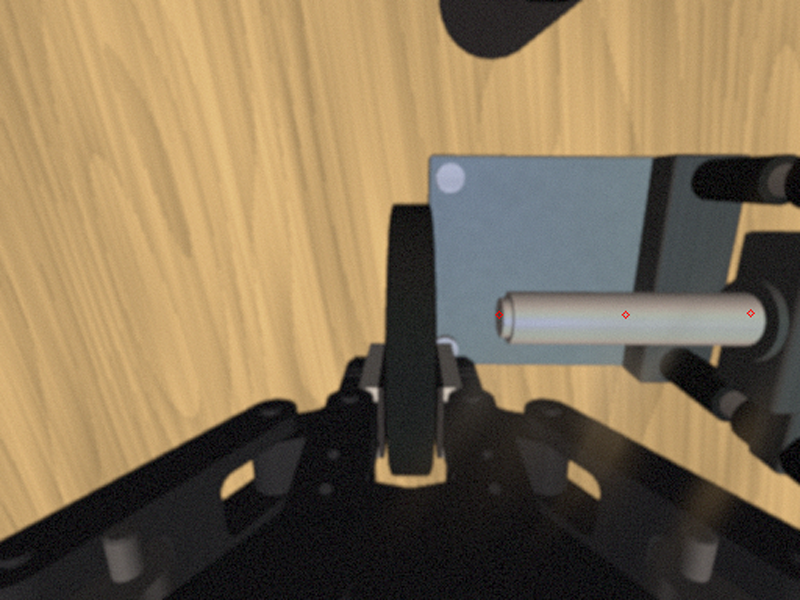

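View pics/s20.png

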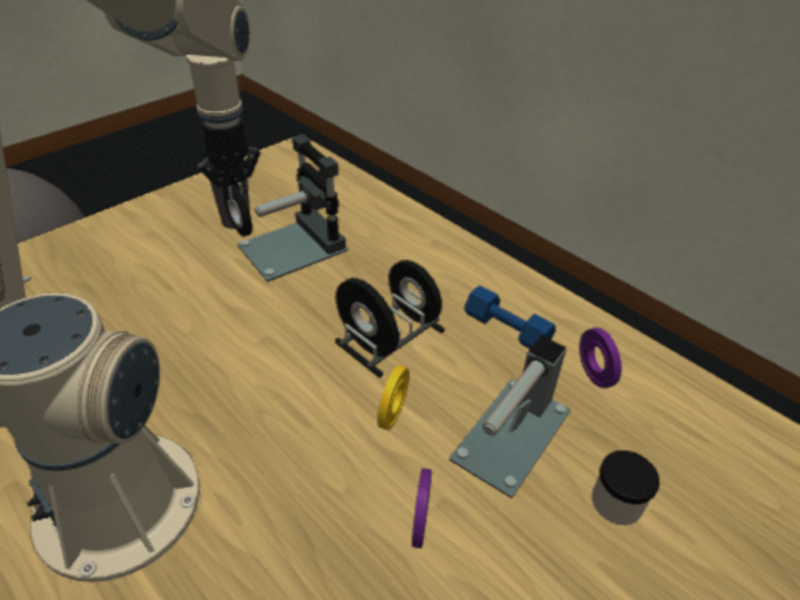

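View pics/w20z.png

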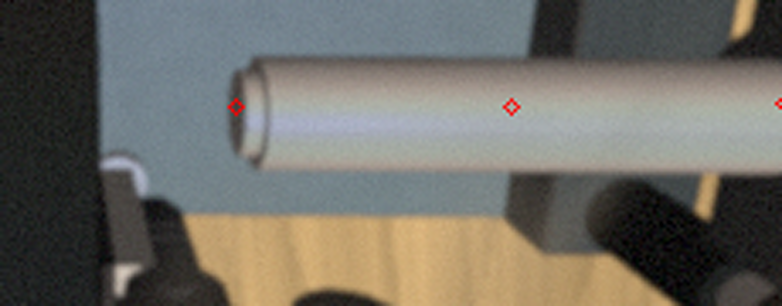

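drive_tool(travel=[[0,0,0.01],[0,0,0.02],[0,0,0.02],[0,0,0.02],[0,0,0.02]], spin=[0,0,0,0,0])

```text
time_s: 27.58
tool_pos: [0.476, 0.3657, 0.1702]
ee_rot: [-2.376, -2.056, 0.0]
ft_force: [0.6, -0.5, -2.5]
finger_gap: 0.0148
```

```bash
python3 look.py w21;  python3 - <<'E'
from tgt import *
P=W(tr,[-.165,0,.171])[0]; print(P,delta(P,tr[2]))
c,im=pickle.load(open("pics/w21.pkl","rb")); 
pp=proj(c,W(tr,[(-.12,0,.13),(-.06,0,.13),(0,0,.13)])); print(pp)
for p in pp: cv2.circle(im,tuple(p.round().astype(int).tolist()),2,(255,0,0),1)
save(im,"w21z",(250,150,512,280),3)
E
```

```text
27.6333 [0.4762 0.3659 0.1704] [2.3754 2.0559 0.0002] [ 0.0446 -0.2999 -1.806 ] 0.014779509897894897
[0.4749 0.3685 0.171 ] (array([ 0.0024, -0.0017, -0.0006]), np.float64(-0.004705053251347735))
[[327.9458 211.2596]
 [417.5228 210.9246]
 [507.1291 210.5895]]
```

View pics/w21z.png

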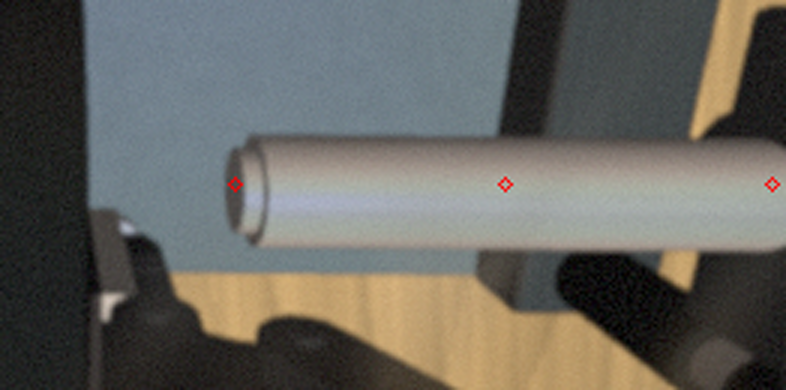

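drive_tool(travel=[[0.001,0.01,0],[0.001,0.025,0],[0.001,0.04,0],[0.001,0.055,0],[0.001,0.07,0],[0.001,0.085,0],[0.001,0.095,0],[0.001,0.1,0],[0.001,0.1,0],[0.001,0.1,0]], spin=[0,0,0,0,0,0,0,0,0,0])

```text
time_s: 28.47
tool_pos: [0.5752, 0.3522, 0.17]
ee_rot: [-2.376, -2.055, 0.001]
ft_force: [0.1, 0.4, -2.1]
finger_gap: 0.0154
```

```bash
python3 look.py w22;python3 look.py s22 side;  python3 - <<'E'
from tgt import *
P=W(tr,[-.063,-.001,.158])[0]; print(P,delta(P,tr[2]))
import cv2; a=cv2.imread("pics/s22.png"); cv2.imwrite("pics/s22z.png",cv2.resize(a[100:300,180:380],None,fx=3,fy=3))
E
```

```text
28.5167 [0.5748 0.3524 0.1701] [-2.3754 -2.0556  0.0011] [-0.9927 -0.8503 -2.3771] 0.01494960328546709
28.5667 [0.5746 0.3525 0.1702] [-2.3751 -2.0559  0.0009] [ 0.183  -1.1188 -2.4799] 0.015480896752132482
[0.5758 0.3534 0.158 ] (array([0.001 , 0.001 , 0.0122]), np.float64(-0.0045877321058678255))
```

View pics/w22.png

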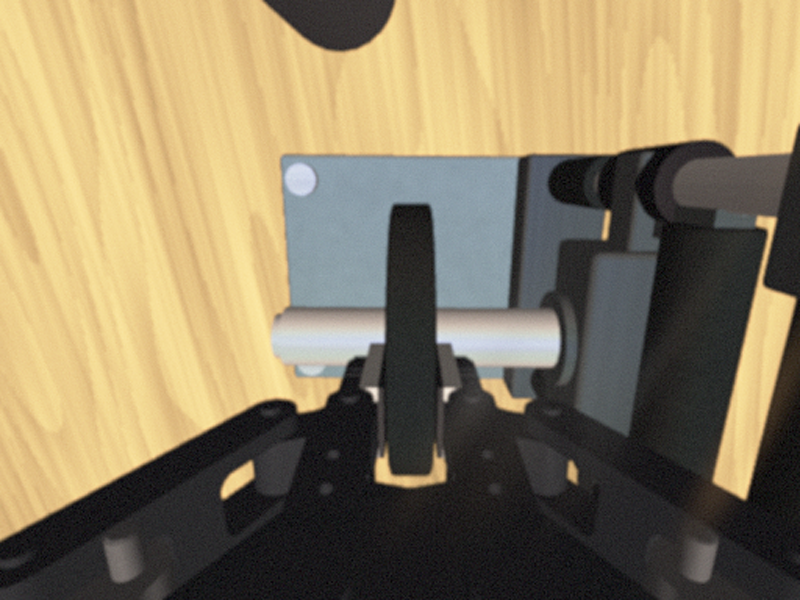

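View pics/s22z.png

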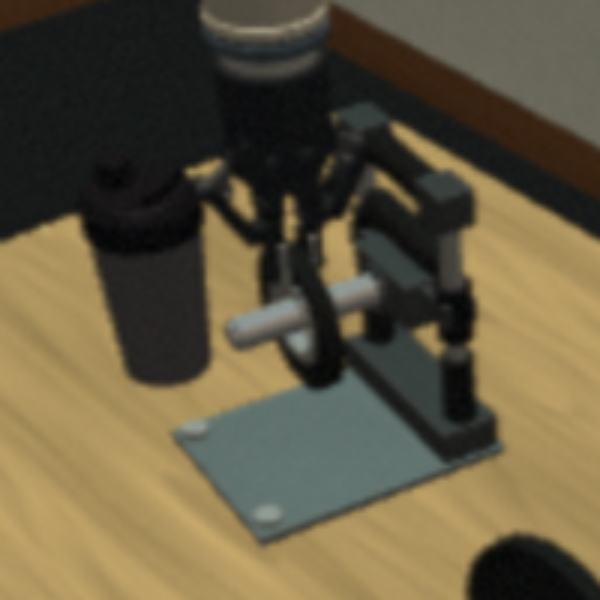

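drive_tool(travel=[[0,0,0.005],[0,0,0.009],[0,0,0.012],[0,0,0.013],[0,0,0.013],[0,0,0.013]], spin=[0,0,0,0,0,0])

```text
time_s: 29.07
tool_pos: [0.5747, 0.3526, 0.1589]
ee_rot: [-2.375, -2.056, 0.0]
ft_force: [-5.6, -2.5, 13.8]
finger_gap: 0.0147
```

drive_tool(travel=[[0,0,-0.001],[0,0,-0.0015],[0,0,-0.0015]], spin=[0,0,0])

```text
time_s: 29.32
tool_pos: [0.5749, 0.3526, 0.159]
ee_rot: [-2.375, -2.056, 0.0]
ft_force: [-2.3, -0.6, 5.0]
finger_gap: 0.0153
```

drive_tool(travel=[[0,0,0],[0,0,0],[0,0,0],[0,0,0]], spin=[0,0,0,0], jaw=34)

```text
time_s: 29.65
tool_pos: [0.5753, 0.3525, 0.1585]
ee_rot: [2.375, 2.056, -0.0]
ft_force: [0.4, 0.8, -1.1]
finger_gap: 0.0288
```

drive_tool(travel=[[0,0,-0.01],[0,0,-0.03],[0,0,-0.06],[0,0,-0.09],[0,0,-0.12],[0,0,-0.13],[0,0,-0.13]], spin=[0,0,0,0,0,0,0])

```text
time_s: 30.23
tool_pos: [0.5767, 0.3533, 0.2931]
ee_rot: [2.375, 2.055, 0.01]
ft_force: [0.2, 0.3, -0.5]
finger_gap: 0.029
```

```bash
python3 look.py w23;python3 look.py s23 side;  python3 - <<'E'
from tgt import *
P=W(rack,[-.144,0,.286])[0]; print(P,delta(P,rack[2]))
E
```

```text
30.2833 [0.5757 0.3528 0.2904] [2.3751 2.0555 0.0046] [-0.5432  0.7167 -1.2521] 0.0291811008019178
30.3333 [0.575  0.3523 0.2885] [ 2.3754  2.0559 -0.0001] [ 0.0649  0.2934 -0.0767] 0.029445915324221892
[ 0.4986 -0.0209  0.286 ] (array([-0.3803, -0.022 ,  0.0025]), np.float64(-0.16568945848537897))
```

View pics/w23.png

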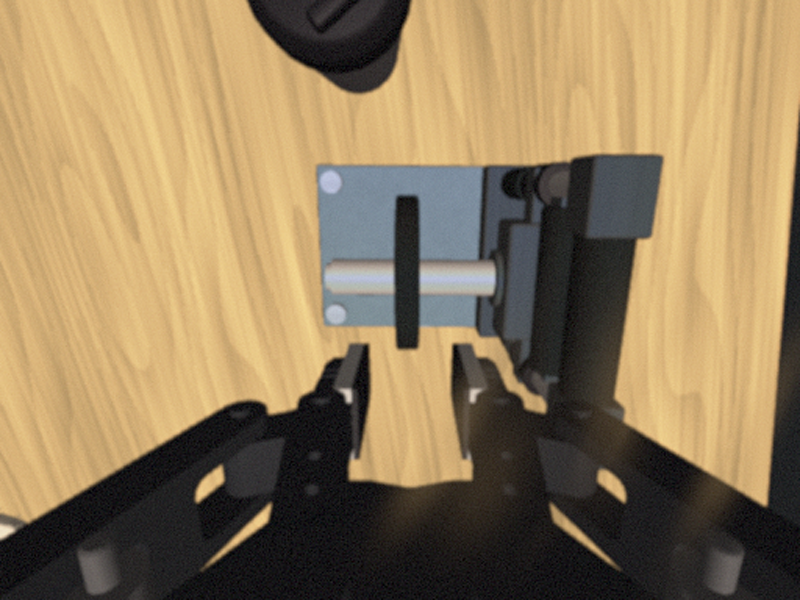

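View pics/s23.png

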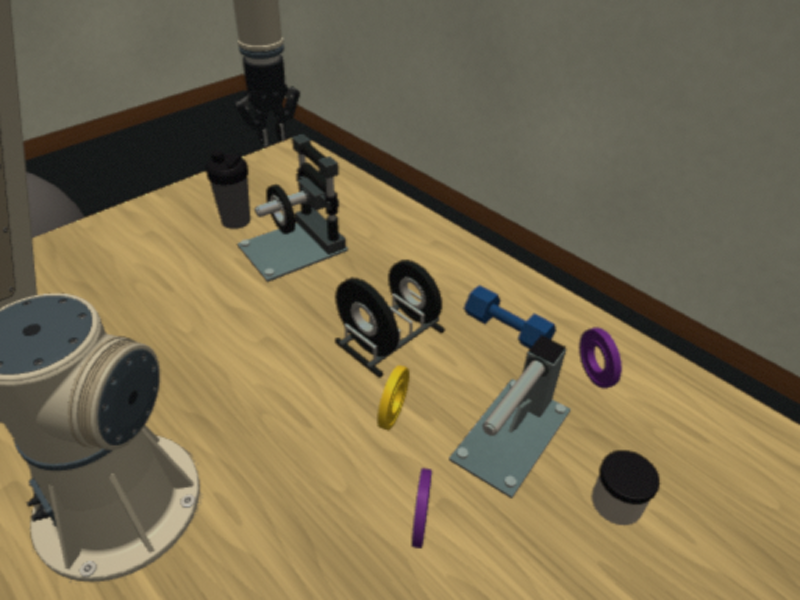

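drive_tool(travel=[[-0.035,-0.002,0],[-0.07,-0.004,0],[-0.105,-0.006,0],[-0.14,-0.008,0],[-0.178,-0.01,0],[-0.216,-0.012,0],[-0.254,-0.015,0],[-0.292,-0.017,0],[-0.33,-0.019,0.01],[-0.36,-0.021,0.03],[-0.38,-0.022,0.055],[-0.38,-0.022,0.065]], spin=[-0.02,-0.04,-0.06,-0.08,-0.1,-0.12,-0.14,-0.16,-0.166,-0.166,-0.166,-0.166], jaw=45)

```text
time_s: 31.33
tool_pos: [0.4953, -0.0234, 0.2195]
ee_rot: [-2.197, -2.24, 0.008]
ft_force: [-0.1, -0.4, -1.3]
finger_gap: 0.0386
```

drive_tool(travel=[[0,0,0],[0,0,0],[0,0,0]], spin=[0,0,0])

```text
time_s: 31.58
tool_pos: [0.4994, -0.0196, 0.224]
ee_rot: [-2.196, -2.247, -0.0]
ft_force: [1.1, -0.1, -0.2]
finger_gap: 0.0386
```

```bash
python3 look.py w24;  python3 - <<'E'
from tgt import *
P=W(rack,[-.144,0,.155])[0]; print(P,delta(P,rack[2]))
E
```

```text
31.6333 [ 0.4996 -0.0195  0.2244] [2.1951 2.2467 0.0012] [-0.788   0.0889 -0.2002] 0.03823315090526258
[ 0.4986 -0.0209  0.155 ] (array([-0.0014, -0.0011,  0.0694]), np.float64(0.001551512039139613))
```

View pics/w24.png

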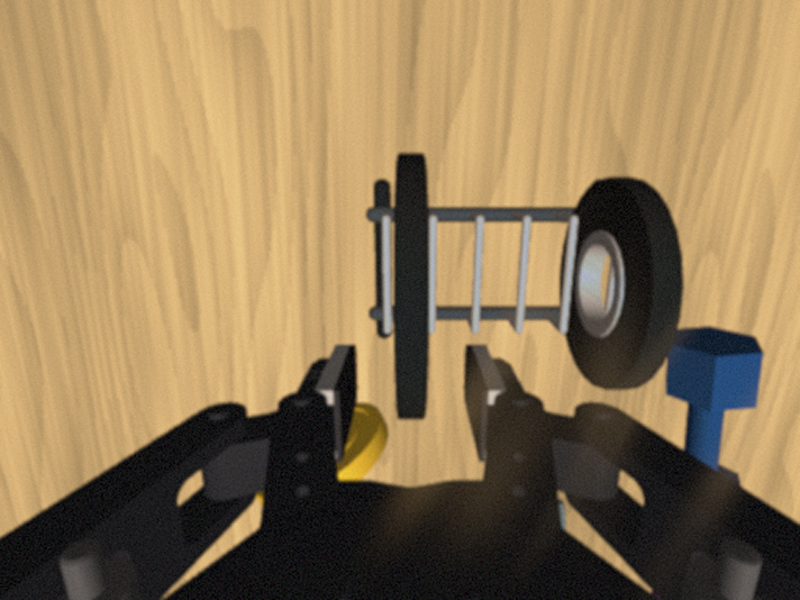

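drive_tool(travel=[[-0.001,-0.001,0.025],[-0.001,-0.001,0.05],[-0.001,-0.001,0.062],[-0.001,-0.001,0.067],[-0.001,-0.001,0.067],[-0.001,-0.001,0.067]], spin=[0.001,0.001,0.001,0.001,0.001,0.001])

```text
time_s: 32.13
tool_pos: [0.4987, -0.021, 0.1577]
ee_rot: [2.196, 2.245, 0.001]
ft_force: [0.4, -0.1, 0.3]
finger_gap: 0.0383
```

drive_tool(travel=[[0,0,0],[0,0,0],[0,0,0],[0,0,0],[0,0,0],[0,0,0]], spin=[0,0,0,0,0,0], jaw=0)

```text
time_s: 32.63
tool_pos: [0.4989, -0.0214, 0.1581]
ee_rot: [2.197, 2.243, 0.003]
ft_force: [-0.7, 0.3, 6.4]
finger_gap: 0.0149
```

drive_tool(travel=[[0,0,-0.008],[0,0,-0.02],[0,0,-0.04],[0,0,-0.06],[0,0,-0.08],[0,0,-0.1],[0,0,-0.12],[0,0,-0.13],[0,0,-0.13],[0,0,-0.13]], spin=[0,0,0,0,0,0,0,0,0,0])

```text
time_s: 33.47
tool_pos: [0.4976, -0.0215, 0.2865]
ee_rot: [-2.198, -2.245, 0.0]
ft_force: [0.0, -0.1, -7.2]
finger_gap: 0.0149
```

```bash
python3 look.py w25;python3 look.py s25 side;  python3 - <<'E'
from tgt import *
P=W(stand,[-.205,0,.28])[0]; print(P,delta(P,stand[2]))
E
```

```text
33.5167 [ 0.4971 -0.0215  0.2857] [-2.1972 -2.2437  0.0018] [-0.1047  0.8624 -6.9508] 0.015155216804471875
33.5667 [ 0.4969 -0.0214  0.2853] [-2.1967 -2.2433  0.0027] [ 0.1373 -0.1827 -6.8685] 0.015034150430353933
[ 0.4086 -0.3597  0.28  ] (array([-0.3364, -0.0954,  0.0055]), np.float64(-0.15466770857890788))
```

View pics/w25.png

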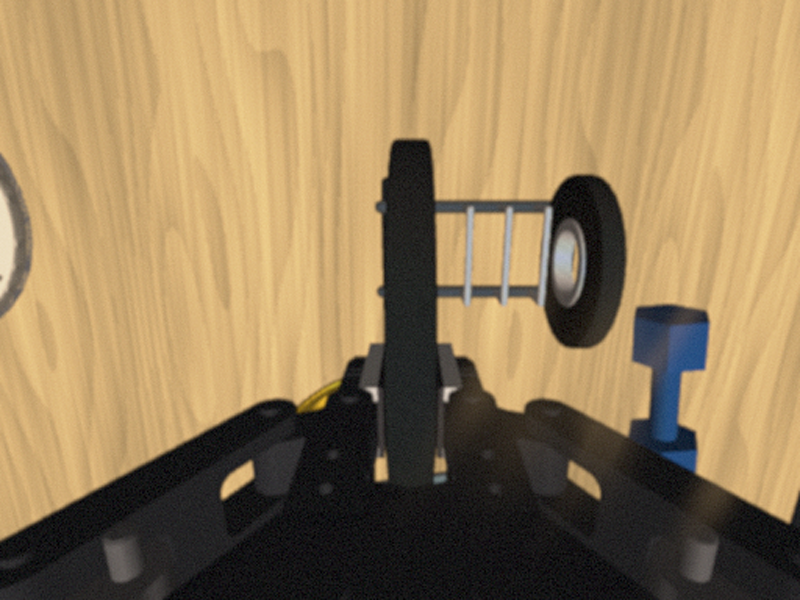

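View pics/s25.png

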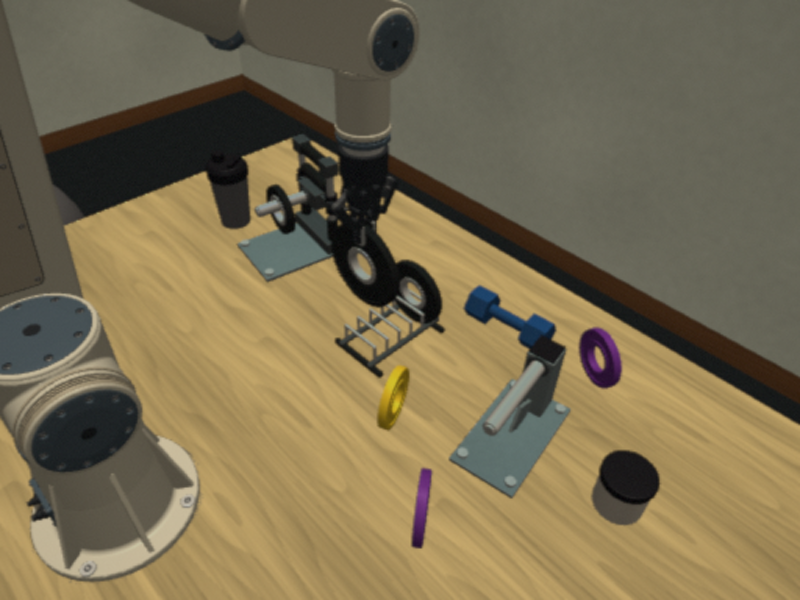

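drive_tool(travel=[[-0.03,-0.007,0.002],[-0.065,-0.015,0.002],[-0.1,-0.024,0.002],[-0.135,-0.032,0.002],[-0.17,-0.041,0.002],[-0.205,-0.05,0.002],[-0.24,-0.058,0.002],[-0.275,-0.067,0.002],[-0.305,-0.075,0.002],[-0.334,-0.081,0.002],[-0.334,-0.081,0.002],[-0.334,-0.081,0.002]], spin=[-0.01,-0.03,-0.05,-0.07,-0.09,-0.11,-0.13,-0.145,-0.155,-0.155,-0.155,-0.155])

```text
time_s: 34.57
tool_pos: [0.4229, -0.358, 0.283]
ee_rot: [-2.019, -2.403, -0.0]
ft_force: [0.7, 0.8, -7.3]
finger_gap: 0.0153
```

drive_tool(travel=[[0,0,0.02],[0,0,0.05],[0,0,0.075],[0,0,0.08],[0,0,0.08],[0,0,0.08]], spin=[0,0,0,0,0,0])

```text
time_s: 35.07
tool_pos: [0.4244, -0.3566, 0.2052]
ee_rot: [-2.017, -2.409, -0.0]
ft_force: [0.3, 0.4, -6.5]
finger_gap: 0.0148
```

```bash
python3 look.py w26;  python3 - <<'E'
from tgt import *
P=W(stand,[-.19,0,.192])[0]; print(P,delta(P,stand[2]))
c,im=pickle.load(open("pics/w26.pkl","rb")); 
pp=proj(c,W(stand,[(-.165,0,.13),(-.1,0,.13),(-.05,0,.13)])); print(pp)
for p in pp: cv2.circle(im,tuple(p.round().astype(int).tolist()),2,(255,0,0),1)
save(im,"w26o",None,1.5625)
E
```

```text
35.1167 [ 0.4249 -0.3572  0.206 ] [2.0159 2.4074 0.0001] [-0.1924 -1.7408 -6.6481] 0.015009785551635542
[ 0.4234 -0.3571  0.192 ] (array([ 0.0004, -0.0014,  0.014 ]), np.float64(0.0008791603163604833))
[[292.6048 198.7798]
 [373.9793 198.8887]
 [436.5108 198.9723]]
```

View pics/w26o.png

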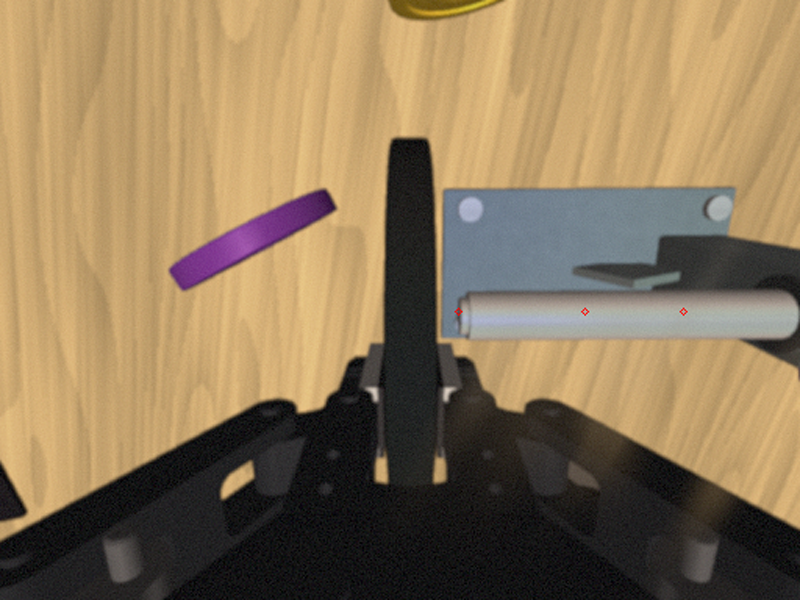

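drive_tool(travel=[[-0.0005,0,0.007],[-0.0005,0,0.013],[-0.0005,0,0.013],[-0.0005,0,0.013]], spin=[0,0,0,0])

```text
time_s: 35.45
tool_pos: [0.4238, -0.3574, 0.1917]
ee_rot: [-2.017, -2.408, -0.0]
ft_force: [-0.3, 0.4, -7.6]
finger_gap: 0.015
```

```bash
python3 look.py w27; python3 look.py s27 side
python3 - <<'E'
from tgt import *
P=W(stand,[-.05,0,.192])[0]; print(P,delta(P,stand[2]))
import cv2; a=cv2.imread("pics/s27.png"); cv2.imwrite("pics/s27z.png",cv2.resize(a[250:520,400:680],None,fx=2.2,fy=2.2))
E
```

```text
35.5 [ 0.424  -0.3576  0.1918] [-2.0177 -2.4079 -0.    ] [ 0.4798 -0.7277 -6.4221] 0.015036626021723882
35.55 [ 0.4241 -0.3577  0.192 ] [ 2.0176  2.4078 -0.    ] [-0.5431 -0.5619 -6.7045] 0.015126638154968395
[ 0.5612 -0.3326  0.192 ] (array([0.0007, 0.1394, 0.    ]), np.float64(0.0002386288406288628))
```

View pics/s27z.png

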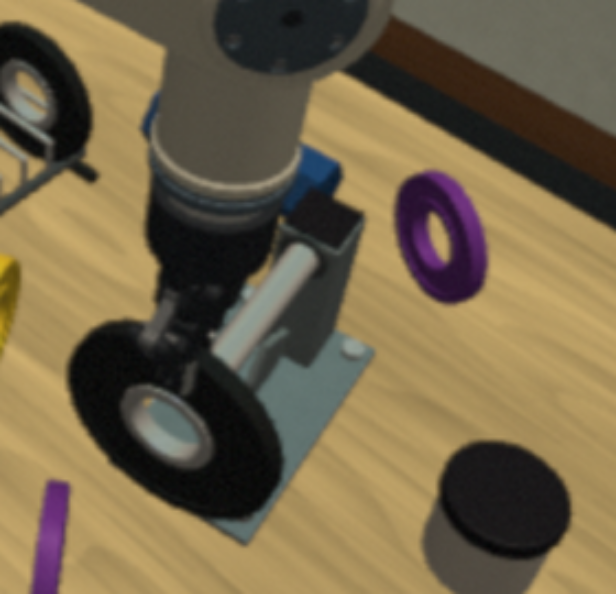

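Aligned; insert to own x ≈ −50 mm.

drive_tool(travel=[[0,0.008,0],[0,0.02,0],[0,0.035,0],[0,0.05,0],[0,0.065,0],[0,0.08,0],[0,0.095,0],[0,0.11,0],[0,0.125,0],[0,0.135,0],[0,0.139,0],[0,0.139,0]], spin=[0,0,0,0,0,0,0,0,0,0,0,0])

```text
time_s: 36.55
tool_pos: [0.5618, -0.3329, 0.1915]
ee_rot: [-2.016, -2.409, 0.0]
ft_force: [-0.8, -0.1, -6.9]
finger_gap: 0.0148
```

```bash
python3 look.py w28; python3 look.py s28 side
python3 - <<'E'
from tgt import *
P=W(stand,[-.05,0,.179])[0]; print(P,delta(P,stand[2]))
import cv2; a=cv2.imread("pics/s28.png"); cv2.imwrite("pics/s28z.png",cv2.resize(a[250:520,400:680],None,fx=2.2,fy=2.2))
E
```

```text
36.6 [ 0.5609 -0.333   0.1915] [-2.0164 -2.4082  0.0006] [-0.1044  0.2643 -6.7666] 0.015007602591283954
36.65 [ 0.5604 -0.3331  0.1915] [-2.0167 -2.4075  0.0008] [-0.1653 -0.0328 -7.0955] 0.015213368099679278
[ 0.5612 -0.3326  0.179 ] (array([0.0003, 0.0009, 0.0125]), np.float64(0.0005583982232910678))
```

View pics/s28z.png

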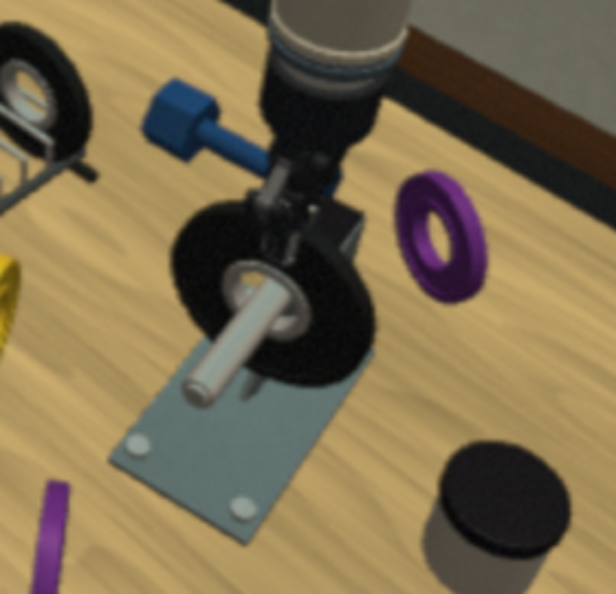

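View pics/w28.png

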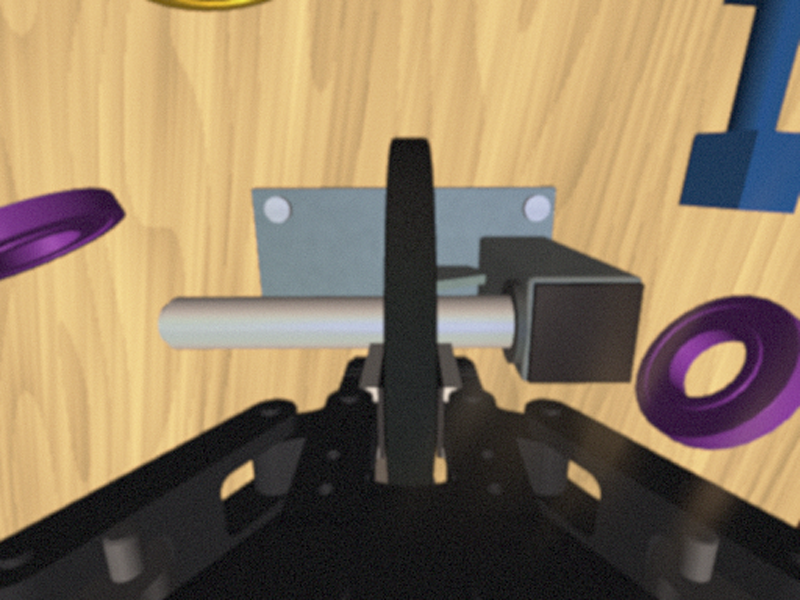

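drive_tool(travel=[[0,0,0.005],[0,0,0.009],[0,0,0.0105],[0,0,0.0105],[0,0,0.0105]], spin=[0,0,0,0,0])

```text
time_s: 37.07
tool_pos: [0.5605, -0.3333, 0.1811]
ee_rot: [-2.018, -2.407, 0.0]
ft_force: [0.9, -0.5, -7.6]
finger_gap: 0.015
```

drive_tool(travel=[[0,0,0.001],[0,0,0.002],[0,0,0.002]], spin=[0,0,0])

```text
time_s: 37.32
tool_pos: [0.561, -0.3334, 0.1797]
ee_rot: [2.017, 2.408, 0.0]
ft_force: [-1.4, -0.5, -4.3]
finger_gap: 0.015
```

Contact begins; release here (within about 0.5 mm of seated).

drive_tool(travel=[[0,0,0.0005],[0,0,0.0005],[0,0,0.0005],[0,0,0.0005],[0,0,0.0005]], spin=[0,0,0,0,0], jaw=40)

```text
time_s: 37.73
tool_pos: [0.5611, -0.3334, 0.1792]
ee_rot: [2.017, 2.408, 0.0]
ft_force: [0.6, -0.6, -0.9]
finger_gap: 0.0342
```

drive_tool(travel=[[0,0,-0.01],[0,0,-0.03],[0,0,-0.06],[0,0,-0.09],[0,0,-0.105],[0,0,-0.105],[0,0,-0.105]], spin=[0,0,0,0,0,0,0])

```text
time_s: 38.32
tool_pos: [0.5613, -0.3335, 0.2853]
ee_rot: [2.016, 2.406, 0.001]
ft_force: [0.3, -0.5, -0.4]
finger_gap: 0.0341
```

```bash
python3 look.py w29; python3 look.py s29 side
python3 - <<'E'
from tgt import *
P=W(rack,[-.016,0,.285])[0]; print(P,delta(P,rack[2]))
E
```

```text
38.3667 [ 0.5607 -0.3331  0.2838] [ 2.0175  2.408  -0.    ] [ 0.2592  0.4151 -0.5765] 0.033910505461108735
38.4167 [ 0.5604 -0.3329  0.2829] [-2.0167 -2.407   0.0003] [ 0.6087 -0.1011 -0.5287] 0.034265678058981786
[ 0.6266 -0.0181  0.285 ] (array([ 0.2983,  0.1203, -0.0019]), np.float64(0.15429057923126477))
```

View pics/w29.png

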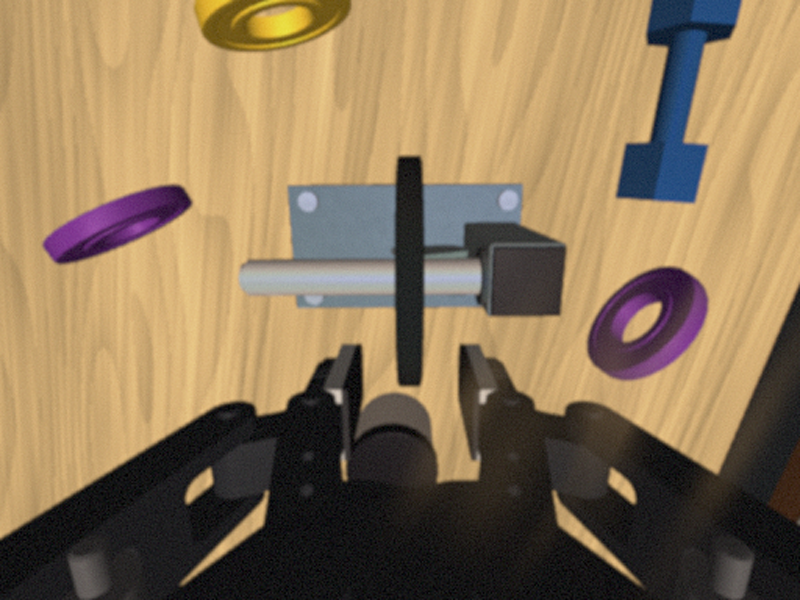

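View pics/s29.png

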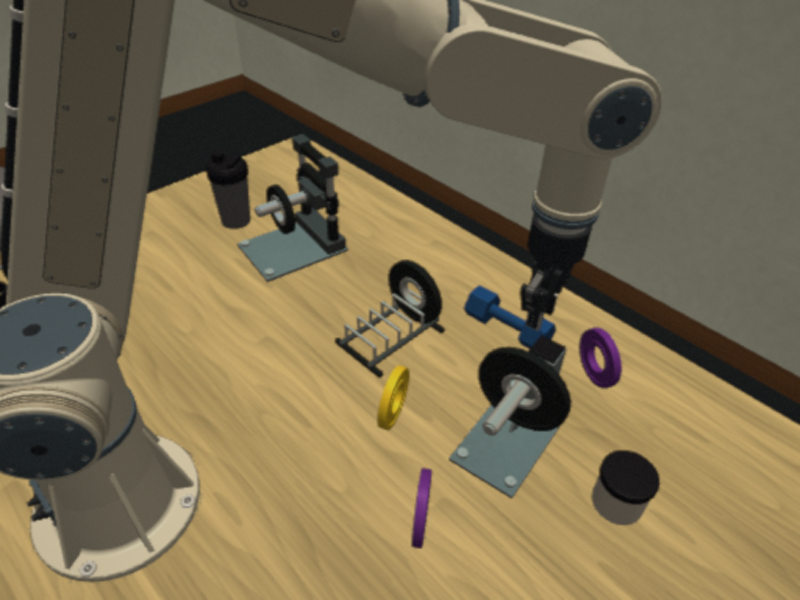

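Large hangs near the upright. Now the medium from the rack.

drive_tool(travel=[[0.03,0.012,0],[0.06,0.024,0],[0.095,0.038,0],[0.13,0.052,0],[0.165,0.066,0],[0.2,0.08,0],[0.235,0.095,0],[0.27,0.109,0.01],[0.298,0.12,0.03],[0.298,0.12,0.06],[0.298,0.12,0.08],[0.298,0.12,0.08]], spin=[0.02,0.04,0.06,0.08,0.1,0.12,0.14,0.15,0.154,0.154,0.154,0.154], jaw=45)

```text
time_s: 39.42
tool_pos: [0.6233, -0.0178, 0.1978]
ee_rot: [-2.19, -2.242, 0.01]
ft_force: [-1.5, 0.4, -0.5]
finger_gap: 0.0382
```

drive_tool(travel=[[0,0,0],[0,0,0],[0,0,0]], spin=[0,0,0])

```text
time_s: 39.67
tool_pos: [0.6277, -0.0193, 0.2052]
ee_rot: [2.197, 2.244, 0.002]
ft_force: [0.6, -1.0, 0.2]
finger_gap: 0.0385
```

```bash
python3 look.py w30;  python3 - <<'E'
from tgt import *
P=W(rack,[-.016,0,.134])[0]; print(P,delta(P,rack[2]))
E
```

```text
39.7167 [ 0.6277 -0.0193  0.2053] [2.1965 2.2437 0.0024] [-0.4254  0.5345 -0.0598] 0.038439647662142716
[ 0.6266 -0.0181  0.134 ] (array([ 0.0012, -0.0012,  0.0713]), np.float64(-0.0004491134266135788))
```

View pics/w30.png

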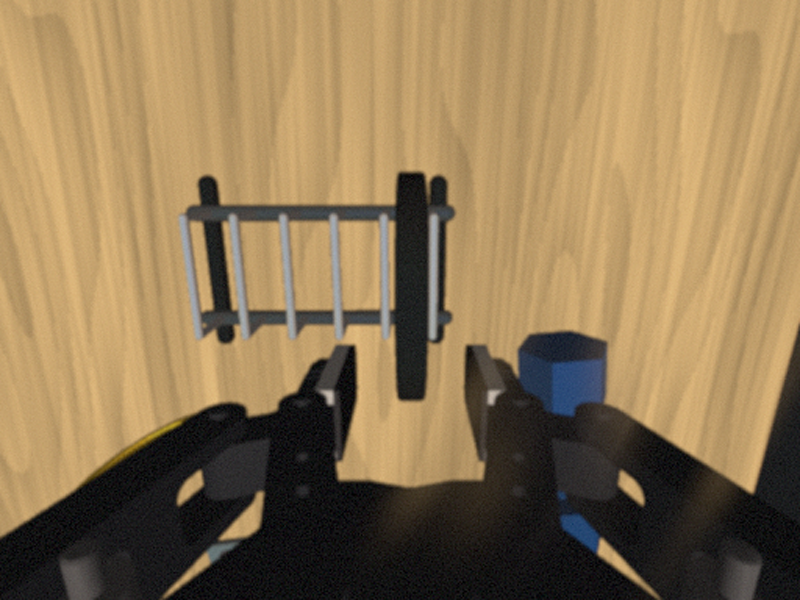

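drive_tool(travel=[[0,0,0.025],[0,0,0.05],[0,0,0.064],[0,0,0.07],[0,0,0.07],[0,0,0.07]], spin=[0,0,0,0,0,0])

```text
time_s: 40.22
tool_pos: [0.6275, -0.0191, 0.1349]
ee_rot: [2.197, 2.245, 0.001]
ft_force: [0.9, 0.7, -0.4]
finger_gap: 0.0386
```

drive_tool(travel=[[0,0,0],[0,0,0],[0,0,0],[0,0,0],[0,0,0],[0,0,0]], spin=[0,0,0,0,0,0], jaw=0)

```text
time_s: 40.72
tool_pos: [0.6279, -0.0189, 0.1354]
ee_rot: [2.195, 2.244, 0.003]
ft_force: [-1.6, -1.3, 7.8]
finger_gap: 0.0152
```

drive_tool(travel=[[0,0,-0.008],[0,0,-0.02],[0,0,-0.04],[0,0,-0.06],[0,0,-0.08],[0,0,-0.1],[0,0,-0.12],[0,0,-0.135],[0,0,-0.14],[0,0,-0.14],[0,0,-0.14]], spin=[0,0,0,0,0,0,0,0,0,0,0])

```text
time_s: 41.63
tool_pos: [0.6264, -0.0188, 0.2734]
ee_rot: [-2.197, -2.245, 0.001]
ft_force: [-1.0, 0.6, -5.5]
finger_gap: 0.0147
```

```bash
python3 look.py w31;  python3 - <<'E'
from tgt import *
P=W(stand,[-.19,-.001,.275])[0]; print(P,delta(P,stand[2]))
E
```

```text
41.6833 [ 0.6261 -0.0188  0.2727] [-2.1959 -2.2448  0.0019] [ 0.3557  0.447  -4.7637] 0.01488029178640201
[ 0.4235 -0.3581  0.275 ] (array([-0.3347, -0.21  , -0.0019]), np.float64(-0.1536442842993191))
```

View pics/w31.png

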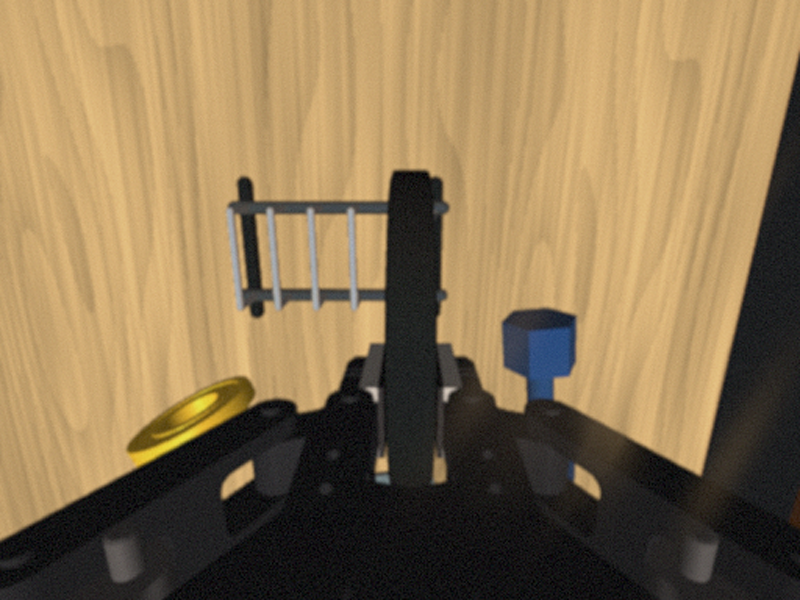

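drive_tool(travel=[[-0.02,-0.02,0],[-0.05,-0.045,0],[-0.08,-0.07,-0.001],[-0.11,-0.095,-0.002],[-0.14,-0.12,-0.002],[-0.17,-0.143,-0.002],[-0.2,-0.165,-0.002],[-0.23,-0.183,-0.002],[-0.26,-0.196,-0.002],[-0.295,-0.204,-0.002],[-0.32,-0.21,-0.002],[-0.335,-0.21,-0.002]], spin=[-0.01,-0.03,-0.05,-0.07,-0.09,-0.11,-0.13,-0.145,-0.154,-0.154,-0.154,-0.154])

```text
time_s: 42.68
tool_pos: [0.4224, -0.3607, 0.2746]
ee_rot: [-2.019, -2.405, 0.002]
ft_force: [0.9, 0.4, -5.1]
finger_gap: 0.0151
```

drive_tool(travel=[[0,0,0.01],[0,0,0.03],[0,0,0.055],[0,0,0.075],[0,0,0.08],[0,0,0.08],[0,0,0.08]], spin=[0,0,0,0,0,0,0])

```text
time_s: 43.27
tool_pos: [0.4246, -0.3579, 0.1959]
ee_rot: [-2.017, -2.408, -0.0]
ft_force: [0.1, 0.7, -5.2]
finger_gap: 0.015
```

```bash
python3 look.py w32;  python3 - <<'E'
from tgt import *
P=W(stand,[-.19,-.001,.183])[0]; print(P,delta(P,stand[2]))
c,im=pickle.load(open("pics/w32.pkl","rb")); 
pp=proj(c,W(stand,[(-.165,0,.13),(-.1,0,.13)])); print(pp)
for p in pp: cv2.circle(im,tuple(p.round().astype(int).tolist()),2,(255,0,0),1)
save(im,"w32o",None,1.5625)
E
```

```text
43.3167 [ 0.425  -0.3584  0.1966] [2.0164 2.4078 0.0001] [ 0.378   0.3777 -4.9193] 0.014598926955299537
[ 0.4235 -0.3581  0.183 ] (array([ 0.0006, -0.0014,  0.0136]), np.float64(0.0007992846342639304))
[[294.0749 201.0178]
 [379.1166 201.1305]]
```

View pics/w32o.png

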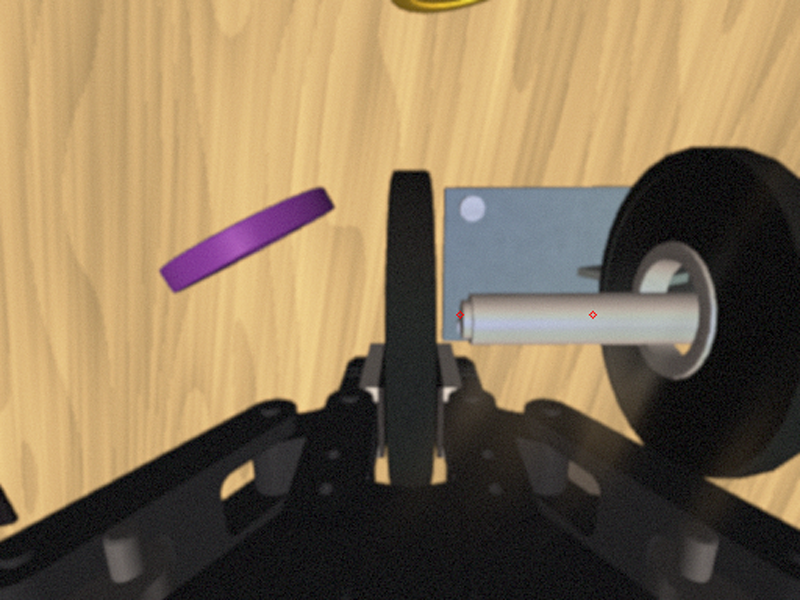

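drive_tool(travel=[[0,0,0.007],[0,0,0.013],[0,0,0.013],[0,0,0.013]], spin=[0,0,0,0])

```text
time_s: 43.65
tool_pos: [0.4241, -0.3582, 0.1826]
ee_rot: [-2.017, -2.408, -0.0]
ft_force: [0.2, -0.3, -4.8]
finger_gap: 0.015
```

drive_tool(travel=[[0,0.008,0],[0,0.018,0],[0,0.03,0],[0,0.042,0],[0,0.055,0],[0,0.067,0],[0,0.076,0],[0,0.08,0],[0,0.08,0],[0,0.08,0]], spin=[0,0,0,0,0,0,0,0,0,0])

```text
time_s: 44.48
tool_pos: [0.5029, -0.3442, 0.1825]
ee_rot: [-2.017, -2.408, 0.0]
ft_force: [-0.1, 0.2, -5.2]
finger_gap: 0.0146
```

```bash
python3 look.py w33; python3 look.py s33 side
python3 - <<'E'
from tgt import *
P=W(stand,[-.11,-.001,.170])[0]; print(P,delta(P,stand[2]))
import cv2; a=cv2.imread("pics/s33.png"); cv2.imwrite("pics/s33z.png",cv2.resize(a[250:520,400:680],None,fx=2.2,fy=2.2))
E
```

```text
44.5333 [ 0.5026 -0.3443  0.1826] [-2.017  -2.4075  0.0005] [ 0.0295 -0.1067 -5.1245] 0.014981142374714361
44.5833 [ 0.5024 -0.3444  0.1827] [-2.0175 -2.4073  0.0004] [-0.4889  1.4594 -5.9524] 0.015081922422866243
[ 0.5023 -0.3441  0.17  ] (array([ 0.0003, -0.0001,  0.0127]), np.float64(0.00011500764402905261))
```

View pics/w33.png

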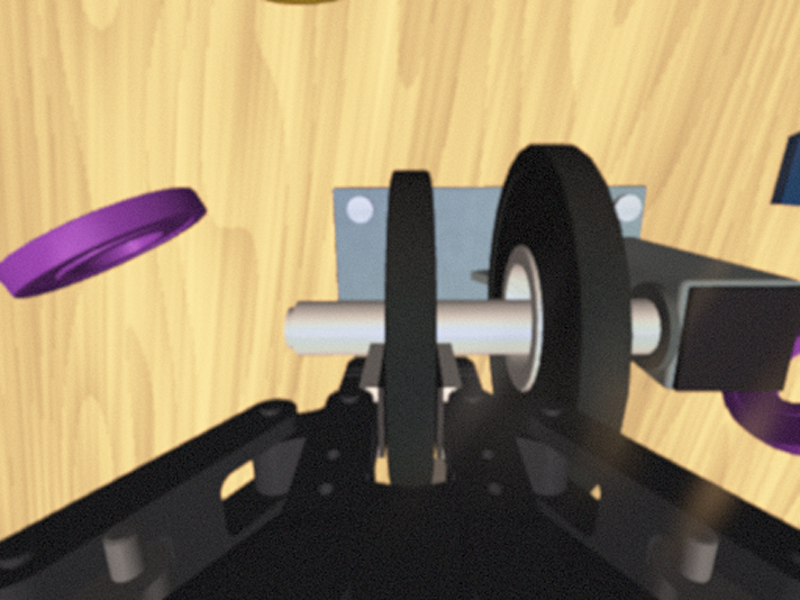

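View pics/s33z.png

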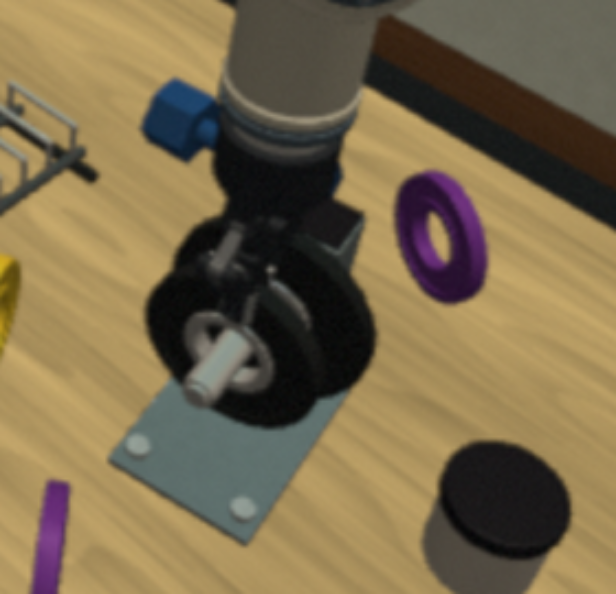

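drive_tool(travel=[[0,0,0.005],[0,0,0.009],[0,0,0.011],[0,0,0.011],[0,0,0.011]], spin=[0,0,0,0,0])

```text
time_s: 45.0
tool_pos: [0.5028, -0.3443, 0.1715]
ee_rot: [-2.017, -2.407, 0.0]
ft_force: [-0.3, 0.6, -5.0]
finger_gap: 0.0149
```

drive_tool(travel=[[0,0,0.001],[0,0,0.0015],[0,0,0.0015]], spin=[0,0,0])

```text
time_s: 45.25
tool_pos: [0.503, -0.3444, 0.1703]
ee_rot: [2.017, 2.408, -0.0]
ft_force: [-0.1, 0.3, -5.9]
finger_gap: 0.0151
```

drive_tool(travel=[[0,0,0.001],[0,0,0.001],[0,0,0.001]], spin=[0,0,0])

```text
time_s: 45.5
tool_pos: [0.5032, -0.3444, 0.1697]
ee_rot: [2.017, 2.408, 0.0]
ft_force: [-0.5, 1.0, -0.6]
finger_gap: 0.015
```

Seated. Release and lift.

drive_tool(travel=[[0,0,0],[0,0,0],[0,0,0],[0,0,0],[0,0,0]], spin=[0,0,0,0,0], jaw=42)

```text
time_s: 45.92
tool_pos: [0.5032, -0.3445, 0.1695]
ee_rot: [2.017, 2.408, 0.0]
ft_force: [0.1, 0.1, 0.7]
finger_gap: 0.0358
```

drive_tool(travel=[[0,0,-0.01],[0,0,-0.03],[0,0,-0.06],[0,0,-0.1],[0,0,-0.14],[0,0,-0.15],[0,0,-0.15],[0,0,-0.15],[0,0,-0.15]], spin=[0,0,0,0,0,0,0,0,0])

```text
time_s: 46.67
tool_pos: [0.5024, -0.3439, 0.3181]
ee_rot: [-2.017, -2.407, 0.0]
ft_force: [0.1, 0.4, -0.4]
finger_gap: 0.036
```

```bash
python3 look.py w34; python3 look.py s34 side; python3 look.py c34 scene;python3 - <<'E'
from tgt import *
for n in ("w34","c34","s34"):
    c,im=pickle.load(open(f"pics/{n}.pkl","rb")); th=np.linspace(0,2*np.pi,60)
    for p,x,rad in [(stand,-.05,.08),(stand,-.11,.068),(tr,-.063,.056)]:
        for dx in(-.008,.008):
            P=W(p,np.c_[np.full(60,x+dx),rad*np.cos(th),.117+rad*np.sin(th)]); q=proj(c,P)
            if np.abs(q).max()<2000: cv2.polylines(im,[np.round(q).astype(int)],True,(255,0,0),1)
    save(im,n+"o",None,1.5625)
E
```

```text
46.7167 [ 0.5023 -0.3439  0.3177] [-2.0159 -2.4061  0.0005] [ 0.5696  0.5946 -0.6006] 0.03626043437971816
46.7667 [ 0.5023 -0.3439  0.3176] [-2.0158 -2.4058  0.0004] [ 0.9563  0.4443 -0.1691] 0.03598979829948885
46.8167 [ 0.5024 -0.344   0.3176] [-2.0158 -2.406   0.0004] [ 1.3607 -0.905   0.2262] 0.036279523334650635
```

View pics/w34o.png

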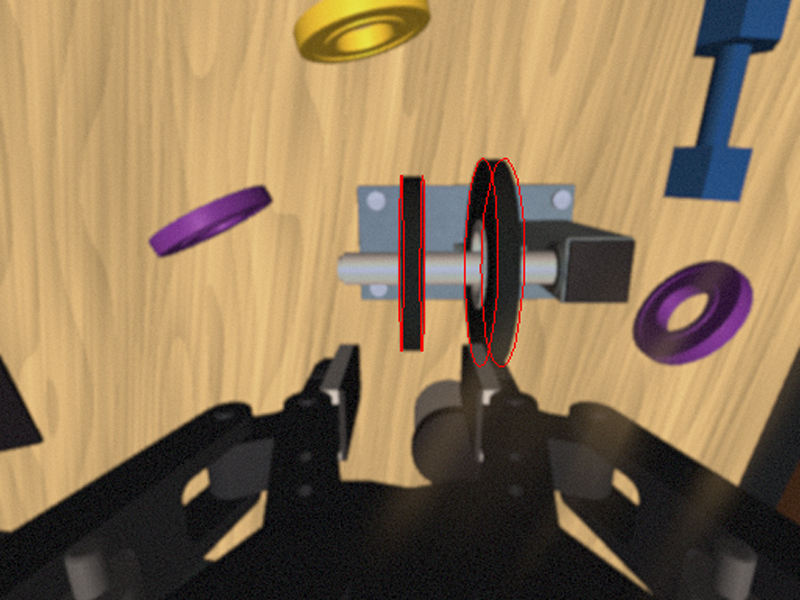

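View pics/s34o.png

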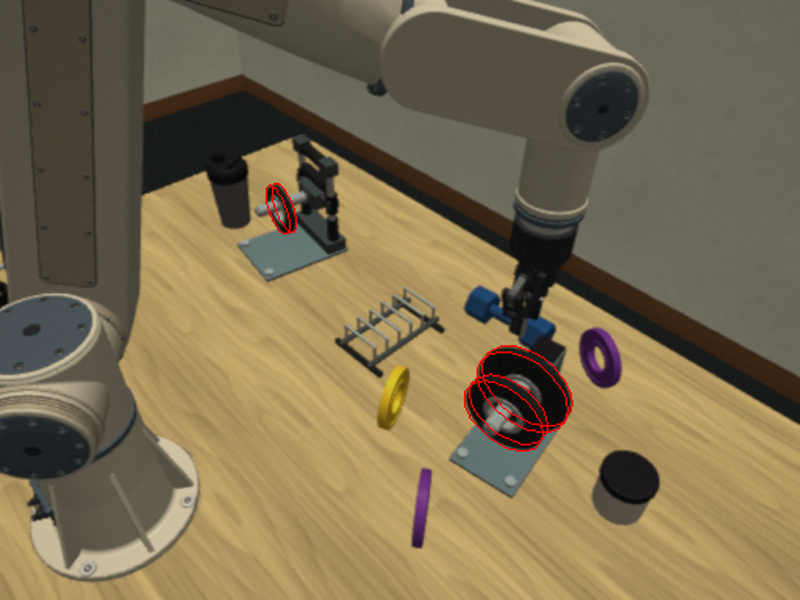

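View pics/c34o.png

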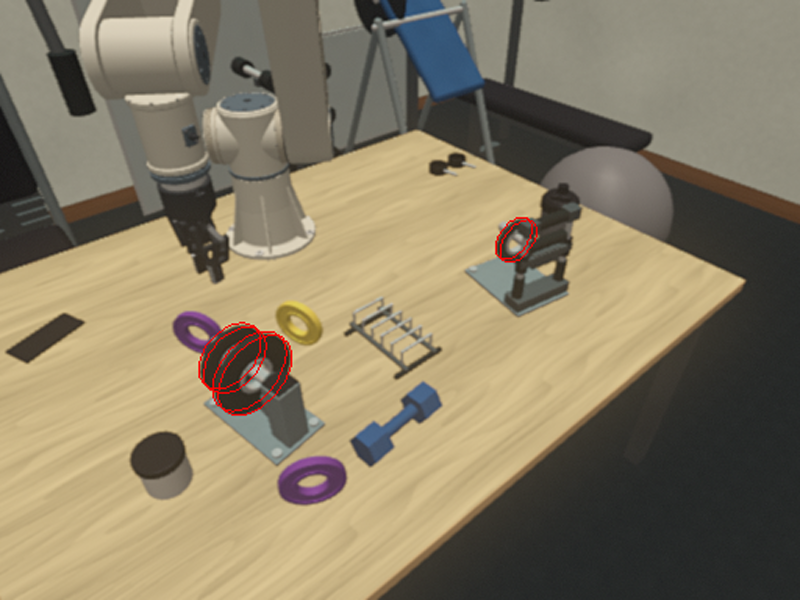

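All three plates match the expected outlines in every view. The order is large next to the upright and medium in front. The small plate is on the trainer, the bystanders look unmoved, and the gripper is clear. I'm handing the job in.

```bash
python3 -c "
from station import env
print(env.finish_job())"
```

```text
the job is handed in; nothing more can be done
None
```

I handed the job in at about 47 s of the 144 s. The system gave no verdict.

**What I did:** I slid the large and then the medium plate off the stand's peg and stood them in the first and last rack slots. I hung the small plate mid-peg on the trainer. Then I put the large plate back about 50 mm from the upright, with the medium about 60 mm in front of it.

**Last checks:** In the final wrist, side and scene pictures, all three plates line up with their expected hanging outlines to within a few pixels. The shaker, dumbbell and tub look unmoved by eye, but I did not measure them. The gripper is open, 15 cm above where it let go, and reads no contact force.

**Disagreements:**
- The stand's upright looked about 3–5 pixels narrower than its stated 50 mm.
- The peg positions were off by 1–1.5 mm in the close views, well inside the 13 mm clearance.
- I briefly pressed the small plate onto its peg with about 14 N, then backed off before letting go.

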